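# Load the bottle shaker and send its tray to the drive

## Task

Load the bottle shaker for the next run: pull its sliding end clamp back, open a gap in the row by sliding the standing vessels apart (without lifting out any of those already in the tray), and stand every square bottle from the bench upright in the row so that the two round jars stay its two ends. With the tray still at its loading stop, push the clamp in until the whole row is snug between the tray's end wall and the clamp. Then push the tray along its rails until it snaps into the drive station, and leave the other things on the bench where they lie.

Things in the scene. Friction and masses are not known exactly. Their poses are not given: they have to be found in the camera images.
- shaker: linear bottle shaker fixed on the bench: grey base plate 112 x 755 mm, two steel guide rods and, at its left end, a white drive housing 120 x 100 mm and 104 mm high. Origin at bench level on the centre line of the rods; its y axis runs along the rails towards the drive housing (to the robot's left), x across them, z up. Clear of the housing everything on it is reached from above
- tray (a joint): travel of the tray along the rails in m: 0 = loading stop, 0.090 = drive station next to the white housing (hard stops just beyond both). A sprung ball snaps into a notch at each station: about 14 N along the rail frees it, a few N move it in between; it stays where it is left
- row_end (a point): point on the tray's floor at the foot of its right-hand end wall (inner face), on the channel's centre line; moves with the tray. y along the channel to the clamp, x across, z up. Floor 38 mm above the bench; channel 70 mm wide inside, side walls 32 mm above the floor with 6 mm guard rails at 58 mm; end wall 8 mm thick, 62 mm high. The row stands against the end wall
- tray_handle (a point): middle of the tray's black handle bar, outside the right-hand end wall: a horizontal bar 14 mm thick and 74 mm long across the tray (along x of row_end), 100 mm above the bench, 35 mm outside the end wall's outer face; moves with the tray
- clamp (a joint): position of the sliding end clamp in the tray, in m: 0 = fully back (its face 439 mm from the end wall), growing as it is pushed towards the end wall; face to end wall = 0.439 - value. A friction brake of about 4 N holds it wherever it is left; no latch
- clamp_face (a point): bottom centre, on the tray floor, of the clamp's rubber-faced plate, which presses on the row; plate 64 mm wide, 62 mm high, 9 mm thick; axes as row_end
- clamp_grip (a point): centre of the clamp's black grip block, 18 mm (across the channel, x) x 20 mm (along y) x 38 mm high, its top 102 mm above the tray floor, 36 mm behind the pressing face; pinch it from above across x and slide it along y
- jar_right: in the tray at the start, at the end wall: clear round screw jar with a cream lid, 62 mm diameter, 94 mm high; lid 56 mm across, from 75 to 94 mm height; 0.19 kg, heavy at the bottom; origin at the centre of its underside, z up
- jar_left: in the tray at the start, next to the clamp: clear round screw jar with a cream lid, 62 mm diameter, 94 mm high; lid 56 mm across, from 75 to 94 mm height; 0.19 kg, heavy at the bottom; origin at the centre of its underside, z up
- bottle_in: in the tray at the start, between the jars: milky square plastic bottle with a black screw cap, 56 x 56 mm body with flat sides along its own x and y, body and shoulders up to 100 mm, cap 34 mm across from 100 to 115 mm height, 0.26 kg, settled solids at the bottom make it hard to tip; origin at the centre of its underside, z up
- bottle_1: one of the two to four bottles to be loaded, standing on the bench behind the shaker (may be absent): milky square plastic bottle with a black screw cap, 56 x 56 mm body with flat sides along its own x and y, body and shoulders up to 100 mm, cap 34 mm across from 100 to 115 mm height, 0.26 kg, settled solids at the bottom make it hard to tip; origin at the centre of its underside, z up
- bottle_2: one of the two to four bottles to be loaded, standing on the bench behind the shaker (may be absent): milky square plastic bottle with a black screw cap, 56 x 56 mm body with flat sides along its own x and y, body and shoulders up to 100 mm, cap 34 mm across from 100 to 115 mm height, 0.26 kg, settled solids at the bottom make it hard to tip; origin at the centre of its underside, z up
- bottle_3: one of the two to four bottles to be loaded, standing on the bench behind the shaker (may be absent): milky square plastic bottle with a black screw cap, 56 x 56 mm body with flat sides along its own x and y, body and shoulders up to 100 mm, cap 34 mm across from 100 to 115 mm height, 0.26 kg, settled solids at the bottom make it hard to tip; origin at the centre of its underside, z up
- bottle_4: one of the two to four bottles to be loaded, standing on the bench behind the shaker (may be absent): milky square plastic bottle with a black screw cap, 56 x 56 mm body with flat sides along its own x and y, body and shoulders up to 100 mm, cap 34 mm across from 100 to 115 mm height, 0.26 kg, settled solids at the bottom make it hard to tip; origin at the centre of its underside, z up
- prism_a: grey mortar prism 40 x 160 x 40 mm lying on the bench, a bystander; origin at the centre of its underside
- prism_b: grey mortar prism 40 x 160 x 40 mm lying on the bench, a bystander; origin at the centre of its underside
- tape_1: roll of yellow tape lying flat, 98 mm across, 48 mm high, a bystander; origin at the centre of its underside
- tin_a: aluminium sample tin with lid, 59 mm across, 38 mm high, standing behind the bottles, a bystander; origin at the centre of its underside
There are look-alikes about, which are no part of the job. Leave any red look-alike of the bottle_4 alone.

How it is judged:
By the outcome, as a careful person would: the job done as asked, in the order asked, and still so for the second after the job is handed in, with the robot touching nothing.
Of bottle_1, bottle_2, bottle_3, bottle_4 only 2 to 4 are there at a start; the rules pass over those that are not, and their reading is None.
At some moment in a run one of bottle_1, bottle_2, bottle_3, bottle_4 may be knocked a few centimetres aside while the robot is not near it.
It also fails if it takes over 210 s, if anything falls off the work surface, if the arm or the gripper's body presses on something with over 40 N, if the wrist force passes 120 N, or if a joint passes its speed limit or range.

## Robot

A 6-joint arm with a two-finger parallel gripper is mounted at the origin on a cart in front of the work surface, level with it; the furniture and walls round the work are solid. World frame = base frame: x ahead of the robot, y to its left, z up, the work surface at z = 0. Lengths are in mm, angles in degrees, forces in N, time in s.
With the tool pointing down it reaches from about 300 to 850 mm from the base axis. Payload 4.2 kg.
Tool frame: the origin (TCP) lies midway between the tips of the shut fingers; the grasp point (between the pads) lies env.hold_point_z behind it (env.hold_point_z is the distance from the TCP to the grasp point, in mm); z points along the fingers, y is the line along which they close (so a half turn about z gives the same grasp; the last joint's range is limited). The gripper opens to 91 mm and grips with 3 to 60 N. Pads are 32 mm wide; open, the fingers measure 118 mm over their backs; the gripper's body (76 mm by 178 mm) begins 60 mm behind the grasp point.
Start: joints at [-75.688, 18.312, 89.639, -0, 72.044, -1.146], TCP at [153.262, -554.215, 213.976] pointing down, gripper open.
Joint ranges: [-177.97, 177.97], [-48.28, 115.42], [12.27, 149.76], [-77.06, 257.06], [2.81, 150.46], [-146.56, 146.56]. Speed limits (degrees/s): [147.25, 147.25, 180, 180, 180, 180].

## Interface

Orientations are given as [roll, pitch, yaw] about the fixed x, y, z axes, in that order (R = Rz(yaw) Ry(pitch) Rx(roll)).
In Python, from workcell import env, viewer, spotter gives the robot as it stands.
- The arm moves only by the tool apply_moves, never from a script. Its arguments are lists of equal length, an entry for each row: "delta_pos": the shift along the world's x, y, z normalised to -1 to 1, where 1 is 120 mm, a list of three; "rot": the turn, a rotation vector about the world's x, y, z normalised to -1 to 1, where 1 is 1.5 rad, a list of three; "hand": the opening, from 0 (shut) to 1 (fully open). A call has 1 to 10 rows; each row is the pose to reach, as a shift and turn from the pose commanded when the call began; what a row does not reach only later rows make up. A row lasts 1/12 s, in which the tool goes at most 41.7 mm and 7.16 degrees, less where a joint would pass 70% of its speed; a pose out of reach is approached as far as the arm can. A call with a number of a shift or a turn outside -1 to 1 is refused whole. A call with a gripper value outside its range is refused whole. The fingers move at their own pace and stop on an object; "newtons" is the grip in N (left out, the last holds). Time passes only in rows, so rows that repeat a pose let the fingers close. It gives the time, the measured TCP pose, the force, the opening and the grip force at its end, in the units of the state.
- env.state(): the state, without advancing time (a new reading comes with each control period).
- viewer.grab_frame(name): name is "side" or "top"; returns a dict with "pixels" (400x640x3 uint8, red, green, blue), "camera_matrix" (3x3 intrinsics, pixels), "k1" (the pictures are not rectified: a ray, as slopes to the right and down, at radius r is drawn at 1 + k1 r^2 times it, then the intrinsics apply), "R" (3x3) and "t" (3): a world point X has camera coordinates R X + t. Camera axes: x right, y down, z forward; pixel columns grow to the right and rows downward; lengths in mm; the calibration is good to about 2 mm. A picture is of the moment at which its call begins. There is no depth.
- env.job_done(): hands the job in; it is judged then, once.
Trained networks look in a picture, given as the dict that the camera call returned (one of the last four; its "shot" number tells which), for a name from the list of things; names that differ only in an ending like _2 or _b are one class to them, and where a whole thing is asked for, a point or a joint stands for the part that bears it (a point fixed in the world has none). Each returns a list of dicts, best first, with "score" (0 to 1); they miss things now and then, are a little off and sometimes report something else, mostly with a low value. They report only what shows in the picture. A call takes as long as a camera call. They do not tell look-alikes from the thing itself.
- spotter.trace(picture, query): "mask" (400x640 bool, what is visible of it) and "box" ([centre column, centre row, width, height] in pixels, round what is visible of it).
- spotter.landmark_of(picture, query): "position" ([column, row] in pixels: a listed point, or the origin of a listed thing).
The state is a dict: "time_s": time; "qpos": joint angles; "qvel": joint speeds; "effort": joint torques, N m; "ee_pos": TCP position; "ee_rot": TCP orientation; "force": force on the tool from outside, world axes, zero at the start; "torque": the same for the moment, N m; "gripper_width": finger opening in mm; "gripper_force": force on a finger pad.
Only numpy, scipy, OpenCV 4.12 (cv2) and the standard library are available. Lean on these libraries where they do the work, as an engineer would, in place of code of your own. Each camera call takes 0.05 s, during which the arm holds its last target. There are 200 camera calls.

## Working session

There is one attempt and no reset: what is moved stays moved. The work goes in short steps, Python scripts to look and compute and a tool call to move; the robot and the scene stay as the last step left them, time stands still between calls to the robot, and variables do not carry over. Pictures are saved under pics/ and viewed, at most 14 in all, crops included, and the job is handed in when it is done.

Besides the shell and the picture viewer there is one more tool, called after "Request:" in YAML: its name, and indented under it one key for each argument. apply_moves: Moves the arm, as the interface text tells. Its arguments: {"type":"object","properties":{"delta_pos":{"type":"array"},"rot":{"type":"array"},"hand":{"type":"array"},"newtons":{"type":"number"}},"required":["delta_pos","rot","hand"]}

```bash
mkdir -p pics; ls; cat > h.py <<'E'
import numpy as np, cv2
from workcell import env, viewer, spotter
def save(p,n,crop=None,s=1):
    im=p["pixels"][...,::-1]
    if crop: a,b,c,d=crop; im=im[b:d,a:c]
    cv2.imwrite("pics/"+n,cv2.resize(im,None,fx=s,fy=s,interpolation=cv2.INTER_CUBIC))
def toworld(p,uv,z):
    K=np.array(p["camera_matrix"]);R=np.array(p["R"]);t=np.array(p["t"])
    d=cv2.undistortPoints(np.array([[uv]],float),K,np.array([p["k1"],0,0,0.]))[0,0]
    r=R.T@np.array([d[0],d[1],1]);c=-R.T@t
    return c+r*(z-c[2])/r[2]
def topix(p,X):
    K=np.array(p["camera_matrix"]);R=np.array(p["R"]);t=np.array(p["t"])
    return cv2.projectPoints(np.array([X],float),cv2.Rodrigues(R)[0],t,K,np.array([p["k1"],0,0,0.]))[0][0,0]
E
python3 - <<'E'
from h import *
print(env.state(),env.hold_point_z)
for n in("top","side"):
    p=viewer.grab_frame(n);save(p,n+"0.png");print(n,-np.array(p["R"]).T@p["t"],p["R"],p["k1"])
    for q,z in(("row_end",38),("tray_handle",100),("clamp_face",38),("clamp_grip",121),("jar_right",38),("bottle_in",38),("bottle_1",0),("prism_a",0),("tape_1",0),("tin_a",0),("shaker",0)):
        for d in spotter.landmark_of(p,q)[:7]:
            print(q,round(d["score"],2),np.round(d["position"]),np.round(toworld(p,d["position"],z)))
E
```

```text
pics
{'time_s': 0.0, 'qpos': array([-7.56863770e+01,  1.83497167e+01,  8.97082383e+01, -1.40447640e-03,
        7.20417819e+01, -1.14647542e+00]), 'qvel': array([-0.09122684, -0.10786623,  0.0203006 , -0.00896893, -0.01917239,
        0.0203379 ]), 'effort': array([ 6.41939787e-04, -4.12466598e+01, -2.31974781e+01,  7.25409924e-02,
        4.57197474e-02, -1.54625445e-04]), 'ee_pos': array([ 153.13718472, -553.70100644,  213.12714523]), 'ee_rot': array([-1.79900256e+02, -6.60547901e-04,  1.54605321e+01]), 'force': array([-0.56284544,  0.68579805,  0.33170345]), 'torque': array([ 0.06972084,  0.03594156, -0.05498543]), 'gripper_force': 0.0, 'gripper_width': 91.13664850533655} 18.8
top [ 555.87654269  -44.81106071 1294.23515038] [[-0.02174501 -0.99974609  0.0059087 ]
 [-0.99817445  0.02137698 -0.05648709]
 [ 0.05634644 -0.00712622 -0.99838585]] -0.012856765657061382
row_end 0.74 [376. 252.] [ 470. -240.   38.]
tray_handle 0.65 [391. 254.] [ 467. -275.  100.]
tray_handle 0.36 [304. 260.] [454. -18. 100.]
clamp_face 0.73 [319. 259.] [453. -63.  38.]
clamp_face 0.33 [268. 154.] [785.  90.
[... 585 characters left out ...]
67 [283. 258.] [456.  52.   0.]
shaker 0.44 [316. 197.] [649. -57.   0.]
side [  477.75679656 -1028.14156017   851.22519432] [[ 0.9901522  -0.13931944  0.01373752]
 [-0.0724697  -0.59404483 -0.80116096]
 [ 0.11977799  0.79227573 -0.59829123]] -0.028451506433853066
row_end 0.9 [266. 270.] [ 466. -226.   38.]
tray_handle 0.66 [264. 266.] [ 463. -273.  100.]
jar_right 0.62 [267. 265.] [ 470. -208.   38.]
bottle_1 0.83 [324. 232.] [646. -51.   0.]
bottle_1 0.74 [331. 258.] [ 649. -167.    0.]
bottle_1 0.6 [338. 213.] [704.  31.   0.]
prism_a 0.94 [361. 198.] [797. 106.   0.]
prism_a 0.57 [365. 210.] [794.  40.  -0.]
tape_1 0.95 [373. 235.] [791. -85.   0.]
shaker 0.7 [263. 217.] [467.  43.   0.]
```

```bash
python3 - <<'E'
from h import *
p=viewer.grab_frame("top");save(p,"t1.png",(200,120,460,310),3)
p=viewer.grab_frame("side");save(p,"s1.png",(200,140,460,320),3)
E
```

```text
(no output)
```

View pics/t1.png

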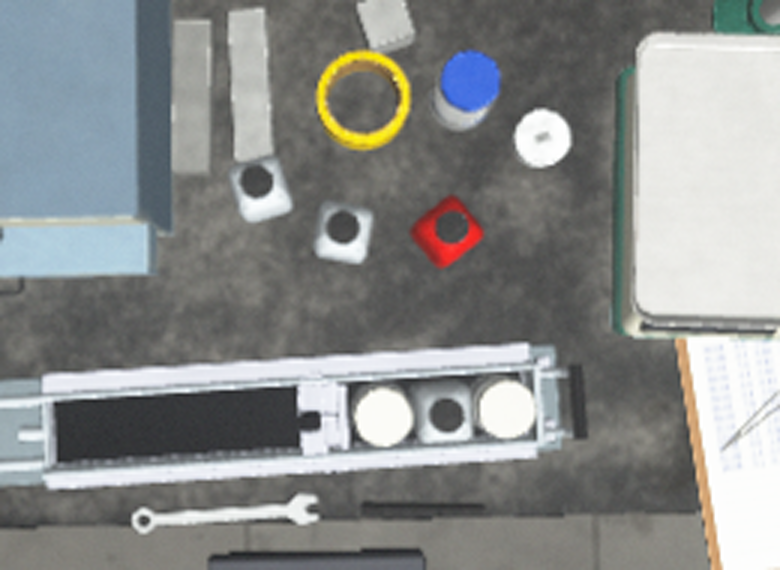

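View pics/s1.png

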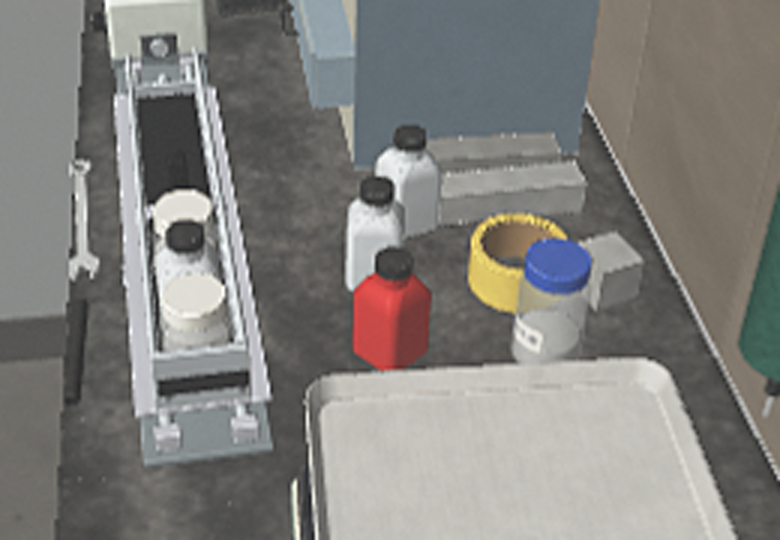

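The top crop shows two white bottles at about (287,183) and (315,197). The look-alike at (349,197) is red, so I leave it alone. The side view shows the same three and no hidden fourth. The row is jar (368,256), bottle (348,258), jar (328,258), with the clamp grip at (303,260) and the handle at (392,254). Next I'll measure them precisely.

```bash
cat >> h.py <<'E'
from scipy.optimize import minimize
def hull_mask(p,x,y,yaw,z0=0):
    c,s=np.cos(np.radians(yaw)),np.sin(np.radians(yaw))
    P=[]
    for z,h in((0,28),(78,28),(100,19)):
        for a,b in((1,1),(1,-1),(-1,1),(-1,-1)): P.append([x+h*(a*c-b*s),y+h*(a*s+b*c),z0+z])
    for k in range(16):
        for z in(100,115): P.append([x+17*np.cos(k*np.pi/8),y+17*np.sin(k*np.pi/8),z0+z])
    q=np.array([topix(p,X) for X in P])
    m=np.zeros((400*4,640*4),np.uint8)
    # union of convex parts
    for idx in(list(range(12)),list(range(8,12))+list(range(12,len(P)))):
        cv2.fillConvexPoly(m,cv2.convexHull(((q[idx]+.5)*4-.5).astype(np.float32)).astype(np.int32),1)
    return cv2.resize(m.astype(np.float32),(640,400),interpolation=cv2.INTER_AREA)
def bottle_fit(views,x,y,yaw=None):
    ms=[]
    for p in views:
        u=topix(p,[x,y,50]);best=None
        for d in spotter.trace(p,"bottle_1"):
            b=d["box"];e=np.hypot(b[0]-u[0],b[1]-u[1])
            if e<14 and(best is None or e<best[0]):best=(e,d["mask"].astype(float))
        if best: ms.append((p,best[1]))
    def cost(v):
        return sum(1-np.minimum(h,m).sum()/np.maximum(h,m).sum() for p,m in ms for h in[hull_mask(p,*v)])/max(1,len(ms))
    R=[]
    for w in([0,22,45,67] if yaw is None else[yaw]):
        r=minimize(cost,[x,y,w],method="Nelder-Mead",options=dict(initial_simplex=[[x,y,w],[x+6,y,w],[x,y+6,w],[x,y,w+12]],maxfev=70));R.append((r.fun,r.x))
    R.sort(key=lambda a:a[0]);return len(ms),[(round(f,3),np.round(v,1)) for f,v in R[:2]]
def blob(p,uv,z,test,r=14):
    # centroid of connected pixels passing test around uv
    im=p["pixels"].astype(int);m=test(im).astype(np.uint8);n,l,st,c=cv2.connectedComponentsWithStats(m,connectivity=4)
    u,v=np.round(uv).astype(int);k=l[v,u]
    return None if k==0 else (c[k],st[k][2:],toworld(p,c[k],z))
dark=lambda im:im.max(-1)<75
cream=lambda im:(im.min(-1)>190)&(im[...,0]-im[...,2]>6)
E
python3 - <<'E'
from h import *
t=viewer.grab_frame("top");s=viewer.grab_frame("side")
for n,uv,z,f in(("jr",(368,256),132,cream),("jl",(328,258),132,cream),("bin cap",(348,258),153,dark),("b1cap",(285,181),115,dark),("b2cap",(314,195),115,dark),("grip",(303,260),140,dark),("handle",(392,254),107,dark)):
    print(n,blob(t,uv,z,f))
for n,uv,z,f in(("jr",(265,238),132,cream),("jl",(261,210),132,cream),("bin",(262,219),153,dark),("b1",(337,186),115,dark),("b2",(325,203),115,dark)):
    print("side",n,blob(s,uv,z,f))
for a in((643,23),(648,-53)): pass
print(bottle_fit([t,s],697,28)); print(bottle_fit([t,s],647,-52))
# rails lines: wall top edge ends (crop px) z=70
for c in((45,378),(530,345),(45,487),(535,455)): print("wall",np.round(toworld(t,(200+c[0]/3,120+c[1]/3),70)))
print("cab",toworld(s,(318,195),0))
for z in(100,200,300,400): print(z,np.round(toworld(t,(257,197),z)),np.round(toworld(t,(252,210),z)),np.round(toworld(s,(317,175),z)))
E
```

```text
jr None
jl None
bin cap None
b1cap None
b2cap None
grip (array([259.51198525, 260.81192379]), array([  88,   25, 1627], dtype=int32), array([459.47655188, 108.39940376, 140.        ]))
handle (array([392.15686275, 253.14705882]), array([  6,  25, 102], dtype=int32), array([ 470.44283435, -278.08458227,  107.        ]))
side jr (array([263.03383459, 239.06390977]), array([ 21,  20, 266], dtype=int32), array([ 464.99826227, -212.22912565,  132.        ]))
side jl (array([259.60606061, 209.26666667]), array([ 19,  16, 165], dtype=int32), array([460.50214486, -88.96761215, 132.        ]))
side bin (array([261.82978723, 218.39361702]), array([12, 10, 94], dtype=int32), array([ 465.42404176, -155.64038184,  153.        ]))
side b1 None
side b2 (array([325.25      , 203.23684211]), array([11, 10, 76], dtype=int32), array([646.35113867, -61.28111681, 115.        ]))
(2, [(np.float64(0.225), array([692.4,  34.4,  12.9])), (np.float64(0.226), array([692.5,  34.1,  12.9]))])
(2, [(np.float64(0.231), array([645. , -50.4,  80.2])), (np.float64(0.231), array([645. , -50.4,  81.4]))])
wall [501. 252.  70.]
wall [ 524. -240.   70.]
wall [392. 253.  70.]
wall [ 413. -242.   70.]
cab [655.46216476 138.5707404    0.        ]
100 [645. 119. 100.] [607. 134. 100.] [647. 110. 100.]
200 [638. 105. 200.] [603. 119. 200.] [624. -42. 200.]
300 [630.  91. 300.] [598. 104. 300.] [ 602. -193.  300.]
400 [623.  77. 400.] [594.  89. 400.] [ 579. -345.  400.]
```

```bash
cat >> h.py <<'E'
def near(p,uv,z,test,r):
    g=p["pixels"].astype(int);m=test(g);Y,X=np.mgrid[:400,:640];m&=np.hypot(X-uv[0],Y-uv[1])<r
    n,l,st,c=cv2.connectedComponentsWithStats(m.astype(np.uint8),connectivity=4)
    k=1+np.argmax(st[1:,4]);return np.round(c[k],1),st[k][2:],np.round(toworld(p,c[k],z),1)
dk=lambda v:(lambda im:im.max(-1)<v)
wh=lambda v:(lambda im:im.min(-1)>v)
E
python3 - <<'E'
from h import *
t=viewer.grab_frame("top");s=viewer.grab_frame("side")
g=t["pixels"].mean(-1).astype(int)
print(g[172:196:1,276:300]); print(g[244:268:2,320:384:2])
for n,uv,z,f,r in(("jr",(368,256),132,wh(215),13),("jl",(328,258),132,wh(215),13),("bin cap",(348,258),153,dk(100),8),("b1cap",(285,181),115,dk(100),8),("b2cap",(314,195),115,dk(100),8),("grip",(303,260),140,dk(75),6)):
    print(n,near(t,uv,z,f,r))
for n,uv,z,f,r in(("b1",(337,186),115,dk(75),7),("b2",(325,203),115,dk(75),7)):print("side",n,near(s,uv,z,f,r))
for p in(t,s):
  for d in spotter.trace(p,"bottle_1"): print(np.round(d["box"]),d["mask"].sum(),round(d["score"],2))
  print(hull_mask(p,692,34,13).sum(),hull_mask(p,645,-50,80).sum())
E
```

```text
[[106 107 178 195 193 191 187 181 178 172 151 143 125 123 126 121 111 106
  107 109 106 102 101 107]
 [112 118 138 170 178 172 162 147 135 127 126 134 144 146 152 148 134 111
  105 107 104 104 103 107]
 [121 123 118 123 128 122 114 116 118 120 126 148 172 175 173 173 158 120
  107 106 101 101 105 103]
 [117 120 122 126 133 123 104  97  87  85  86 119 169 198 201 190 169 135
  111 109 103 101 100  98]
 [119 128 135 149 142 108  77  69  74  71  73  71 117 178 209 197 177 148
  115 107 104 100  98  96]
 [127 144 149 168 130  80  67  67  70  73  68  72  74 115 176 198 190 160
  117 104 105  98  91  89]
 [133 158 175 181 118  73  70  70  72  73  71  70  73  72 103 193 203 171
  128 105 104  98  92  85]
 [127 161 187 167 105  74  73  71  69  73  70  73  70  72  94 193 208 178
  142 107  97  94  93  91]
 [123 156 186 153  97  71  72  72  70  72  74  74  75  79  81 195 204 189
  157 114  93  94  93  89]
 [121 143 178 172 111  76  72  75  72  77  79  80  79  80  91 210 214 194
  169 125  97  93  93  95]
 [121 136 169 201 145  84  76  78  77  79  80  79  76  74 117 225 234 213
  181 140 103  9
[... 3229 characters left out ...]
.1, 179.9]), array([11, 11, 81], dtype=int32), array([693.1,  32.8, 115. ]))
b2cap (array([313.8, 195.2]), array([10, 11, 81], dtype=int32), array([645.9, -50.9, 115. ]))
grip (array([301.4, 260.3]), array([ 9,  8, 43], dtype=int32), array([458.4, -11.3, 140. ]))
side b1 (array([336.4, 185.5]), array([11,  8, 67], dtype=int32), array([693.6,  22.8, 115. ]))
side b2 (array([325.3, 203.2]), array([11, 10, 75], dtype=int32), array([646.4, -61.1, 115. ]))
[287. 185.  19.  28.] 361 0.89
[314. 197.  16.  19.] 300 0.82
[351. 198.  23.  24.] 354 0.7
398.0 370.0
[331. 242.  23.  38.] 775 0.84
[325. 217.  20.  36.] 492 0.79
[336. 201.  19.  32.] 409 0.59
[260. 215.  24.  20.] 273 0.5
781.5625 729.9375
```

```bash
cat >> h.py <<'E'
def yawfit(p,x,y):
    g=p["pixels"].mean(-1);u=topix(p,[x,y,50]);c=topix(p,[x,y,115])
    Y,X=np.mgrid[:400,:640];w=(np.hypot(X-u[0],Y-u[1])<17)&(Y>c[1]-1)
    m=np.clip((g-115)/90,0,1);m[np.hypot(X-c[0],Y-c[1])<7.5]=1
    out=[]
    for a in range(0,90,3):
        b=min((np.abs(hull_mask(p,x+dx,y+dy,a)-m)[w].sum()) for dx in(-3,0,3) for dy in(-3,0,3));out.append((round(b,1),a))
    return sorted(out)[:6]
E
python3 - <<'E'
from h import *
t=viewer.grab_frame("top")
print(yawfit(t,693,33));print(yawfit(t,646,-51))
save(t,"b.png",(270,160,370,215),8)
E
```

```text
[(np.float64(43.9), 15), (np.float64(44.8), 12), (np.float64(45.9), 18), (np.float64(47.9), 21), (np.float64(49.4), 9), (np.float64(50.9), 24)]
[(np.float64(30.2), 81), (np.float64(30.9), 75), (np.float64(31.0), 78), (np.float64(33.1), 84), (np.float64(33.7), 87), (np.float64(34.9), 69)]
```

View pics/b.png

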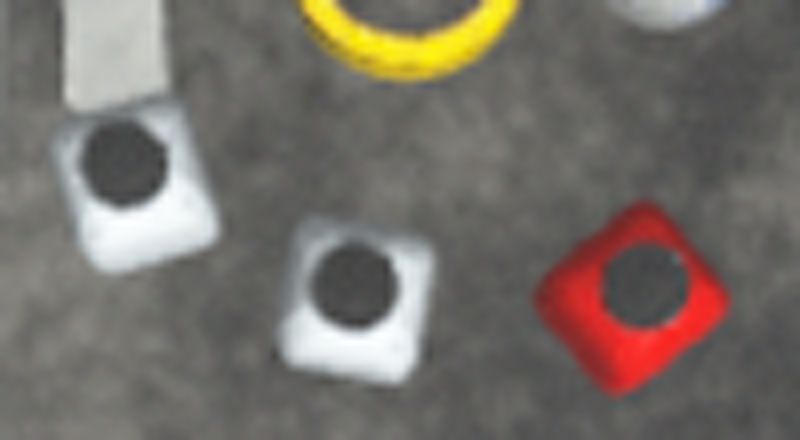

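The yaws are about 16° (b1) and -9.5° (b2), and the tray is at about 2.5°. The fingers will close across x. First I move over the clamp grip at about (458,-17).

Request:
apply_moves:
  delta_pos:
    - [0.508,0.895,0]
    - [0.508,0.895,0]
    - [0.508,0.895,0]
    - [0.508,0.895,0]
    - [0.508,0.895,0]
  rot:
    - [0,0,0.299]
    - [0,0,0.299]
    - [0,0,0.299]
    - [0,0,0.299]
    - [0,0,0.299]
  hand: [1,1,1,1,1]

```text
time_s: 2.27
ee_pos: [215.0, -445.3, 214.4]
ee_rot: [180.0, 0.0, 41.4]
force: [0.2, -1.3, 0.2]
gripper_width: 91.3
gripper_force: 0.0
```

Request:
apply_moves:
  delta_pos:
    - [0.508,0.895,0]
    - [0.508,0.895,0]
    - [0.508,0.895,0]
    - [0.508,0.895,0]
    - [0.508,0.895,0]
  rot:
    - [0,0,0.299]
    - [0,0,0.299]
    - [0,0,0.299]
    - [0,0,0.299]
    - [0,0,0.299]
  hand: [1,1,1,1,1]

```text
time_s: 2.68
ee_pos: [275.9, -339.0, 214.3]
ee_rot: [179.9, 0.1, 67.0]
force: [0.3, -0.2, -0.2]
gripper_width: 91.4
gripper_force: 0.0
```

Request:
apply_moves:
  delta_pos:
    - [0.508,0.895,0]
    - [0.508,0.895,0]
    - [0.508,0.895,0]
    - [0.508,0.895,0]
    - [0.508,0.895,0]
  rot:
    - [0,0,0.299]
    - [0,0,0.299]
    - [0,0,0.299]
    - [0,0,0.299]
    - [0,0,0.299]
  hand: [0.6,0.6,0.6,0.6,0.6]

```text
time_s: 3.1
ee_pos: [337.1, -232.1, 214.1]
ee_rot: [180.0, 0.1, 92.6]
force: [-0.2, 0.4, 0.7]
gripper_width: 60.5
gripper_force: 0.0
```

Request:
apply_moves:
  delta_pos:
    - [0.508,0.895,0]
    - [0.508,0.895,0]
    - [0.508,0.895,0]
    - [0.508,0.895,0]
    - [0.508,0.895,0]
  rot:
    - [0,0,0]
    - [0,0,0]
    - [0,0,0]
    - [0,0,0]
    - [0,0,0]
  hand: [0.6,0.6,0.6,0.6,0.6]

```text
time_s: 3.52
ee_pos: [398.0, -125.2, 213.9]
ee_rot: [180.0, 0.1, 92.4]
force: [-0.4, 1.2, -0.1]
gripper_width: 55.2
gripper_force: 0.0
```

Request:
apply_moves:
  delta_pos:
    - [0.508,0.895,0]
    - [0.508,0.895,0]
    - [0.508,0.895,0]
    - [0.508,0.895,0]
    - [0.508,0.895,0]
  rot:
    - [0,0,0]
    - [0,0,0]
    - [0,0,0]
    - [0,0,0]
    - [0,0,0]
  hand: [0.6,0.6,0.6,0.6,0.6]

```text
time_s: 3.93
ee_pos: [458.8, -18.5, 213.6]
ee_rot: [-180.0, 0.1, 92.4]
force: [-0.3, -0.1, -0.3]
gripper_width: 54.8
gripper_force: 0.0
```

Request:
apply_moves:
  delta_pos:
    - [0,0.012,-0.25]
    - [0,0.012,-0.5]
    - [0,0.012,-0.7]
    - [0,0.012,-0.85]
    - [0,0.012,-0.875]
    - [0,0.012,-0.875]
  rot:
    - [0,0,0]
    - [0,0,0]
    - [0,0,0]
    - [0,0,0]
    - [0,0,0]
    - [0,0,0]
  hand: [0.6,0.6,0.6,0.6,0.6,0.6]

```text
time_s: 4.43
ee_pos: [456.9, -18.1, 108.2]
ee_rot: [-179.8, 0.0, 92.3]
force: [-0.8, -0.2, 0.4]
gripper_width: 54.8
gripper_force: 0.0
```

Request:
apply_moves:
  delta_pos:
    - [0,0,0]
    - [0,0,0]
    - [0,0,0]
    - [0,0,0]
    - [0,0,0]
    - [0,0,0]
    - [0,0,0]
  rot:
    - [0,0,0]
    - [0,0,0]
    - [0,0,0]
    - [0,0,0]
    - [0,0,0]
    - [0,0,0]
    - [0,0,0]
  hand: [0,0,0,0,0,0,0]
  newtons: 15

```text
time_s: 5.02
ee_pos: [458.2, -15.7, 109.4]
ee_rot: [180.0, 0.0, 92.6]
force: [-1.4, 0.4, 2.2]
gripper_width: 18.1
gripper_force: 15.0
```

```bash
python3 - <<'E'
from h import *
save(viewer.grab_frame("side"),"s2.png",(210,130,370,290),4)
E
```

```text
(no output)
```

View pics/s2.png

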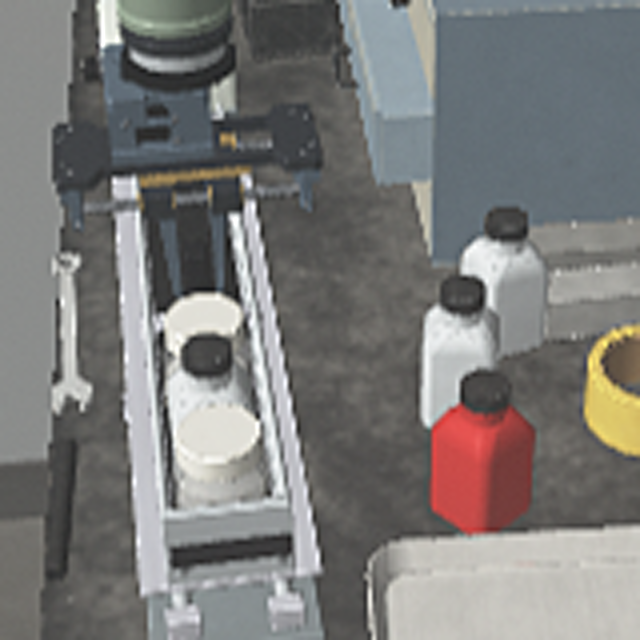

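The fingers have the grip block (width 18.1 mm). The side view shows the row and both bottles unchanged. Now I pull the clamp back.

Request:
apply_moves:
  delta_pos:
    - [-0.005,0.11,0]
    - [-0.01,0.22,0]
    - [-0.015,0.33,0]
    - [-0.02,0.44,0]
    - [-0.025,0.55,0]
    - [-0.03,0.66,0]
    - [-0.034,0.77,0]
    - [-0.039,0.88,0]
    - [-0.041,0.917,0]
  rot:
    - [0,0,0]
    - [0,0,0]
    - [0,0,0]
    - [0,0,0]
    - [0,0,0]
    - [0,0,0]
    - [0,0,0]
    - [0,0,0]
    - [0,0,0]
  hand: [0,0,0,0,0,0,0,0,0]

```text
time_s: 5.82
ee_pos: [453.4, 94.8, 109.3]
ee_rot: [179.9, 0.1, 92.6]
force: [-1.1, -3.7, 4.4]
gripper_width: 17.9
gripper_force: 15.0
```

Request:
apply_moves:
  delta_pos:
    - [-0.005,0.11,0]
    - [-0.01,0.22,0]
    - [-0.015,0.33,0]
    - [-0.02,0.44,0]
    - [-0.025,0.55,0]
    - [-0.03,0.66,0]
    - [-0.034,0.77,0]
    - [-0.039,0.88,0]
    - [-0.041,0.917,0]
    - [-0.041,0.917,0]
  rot:
    - [0,0,0]
    - [0,0,0]
    - [0,0,0]
    - [0,0,0]
    - [0,0,0]
    - [0,0,0]
    - [0,0,0]
    - [0,0,0]
    - [0,0,0]
    - [0,0,0]
  hand: [0,0,0,0,0,0,0,0,0,0]

```text
time_s: 6.65
ee_pos: [448.7, 205.1, 109.4]
ee_rot: [179.9, -0.1, 92.6]
force: [0.4, 0.7, 4.6]
gripper_width: 17.7
gripper_force: 15.0
```

Request:
apply_moves:
  delta_pos:
    - [0,0,0]
    - [0,0,0]
    - [0,0,0]
    - [0,0,0.2]
    - [0,0,0.5]
    - [0,0,0.75]
    - [0,0,0.75]
  rot:
    - [0,0,0]
    - [0,0,0]
    - [0,0,0]
    - [0,0,0]
    - [0,0,0]
    - [0,0,0]
    - [0,0,0]
  hand: [0.6,0.6,0.6,0.6,0.6,0.6,0.6]

```text
time_s: 7.23
ee_pos: [451.5, 205.4, 204.6]
ee_rot: [179.4, -0.2, 92.5]
force: [0.5, 0.9, 0.1]
gripper_width: 54.9
gripper_force: 0.0
```

Request:
apply_moves:
  delta_pos:
    - [0.036,-0.808,0]
    - [0.036,-0.808,0]
    - [0.036,-0.808,0]
    - [0.036,-0.808,0]
  rot:
    - [0,0,0]
    - [0,0,0]
    - [0,0,0]
    - [0,0,0]
  hand: [1,1,1,1]

```text
time_s: 7.57
ee_pos: [451.9, 104.5, 198.4]
ee_rot: [-179.9, 0.1, 92.3]
force: [-0.1, 0.6, 0.3]
gripper_width: 78.2
gripper_force: 0.0
```

Request:
apply_moves:
  delta_pos:
    - [0.036,-0.808,0]
    - [0.036,-0.808,0]
    - [0.036,-0.808,0]
    - [0.036,-0.808,0]
  rot:
    - [0,0,0]
    - [0,0,0]
    - [0,0,0]
    - [0,0,0]
  hand: [1,1,1,1]

```text
time_s: 7.9
ee_pos: [456.8, 8.5, 198.5]
ee_rot: [-180.0, 0.0, 92.3]
force: [0.4, -0.2, 0.7]
gripper_width: 91.0
gripper_force: 0.0
```

Request:
apply_moves:
  delta_pos:
    - [0.036,-0.808,0]
    - [0.036,-0.808,0]
    - [0.036,-0.808,0]
    - [0.036,-0.808,0]
    - [0.036,-0.808,0]
  rot:
    - [0,0,0]
    - [0,0,0]
    - [0,0,0]
    - [0,0,0]
    - [0,0,0]
  hand: [1,1,1,1,1]

```text
time_s: 8.32
ee_pos: [461.3, -85.7, 198.5]
ee_rot: [-180.0, -0.1, 92.5]
force: [0.5, 0.1, 0.1]
gripper_width: 91.4
gripper_force: 0.0
```

```bash
python3 - <<'E'
from h import *
s=viewer.grab_frame("side");t=viewer.grab_frame("top")
print(env.state()["ee_pos"],near(s,(261,210),132,wh(190),11))
print([ (round(d["score"],2),np.round(toworld(t,d["position"],121))) for d in spotter.landmark_of(t,"clamp_grip")])
print(near(t,(392,254),107,dk(75),14))
E
```

```text
[461.15997458 -84.9720092  198.7056    ] (array([259.5, 209. ]), array([ 19,  15, 168], dtype=int32), array([460.1, -87.8, 132. ]))
[(0.83, array([445., 196., 121.]))]
(array([391.6, 253.3]), array([  6,  24, 106], dtype=int32), array([ 469.9, -276.4,  107. ]))
```

Request:
apply_moves:
  delta_pos:
    - [0,0,-0.25]
    - [0,0,-0.45]
    - [0,0,-0.6]
    - [0,0,-0.69]
    - [0,0,-0.717]
    - [0,0,-0.717]
  rot:
    - [0,0,0]
    - [0,0,0]
    - [0,0,0]
    - [0,0,0]
    - [0,0,0]
    - [0,0,0]
  hand: [1,1,1,1,1,1]

```text
time_s: 8.97
ee_pos: [460.8, -85.4, 112.3]
ee_rot: [-179.9, -0.0, 92.6]
force: [0.2, -0.3, -0.5]
gripper_width: 91.1
gripper_force: 0.0
```

Request:
apply_moves:
  delta_pos:
    - [0,0,0]
    - [0,0,0]
    - [0,0,0]
    - [0,0,0]
    - [0,0,0]
    - [0,0,0]
  rot:
    - [0,0,0]
    - [0,0,0]
    - [0,0,0]
    - [0,0,0]
    - [0,0,0]
    - [0,0,0]
  hand: [0.2,0.2,0.2,0.2,0.2,0.2]
  newtons: 6

```text
time_s: 9.47
ee_pos: [461.4, -86.6, 113.3]
ee_rot: [179.9, 0.0, 92.5]
force: [0.5, 0.3, 0.6]
gripper_width: 55.7
gripper_force: 6.0
```

Request:
apply_moves:
  delta_pos:
    - [-0.004,0.09,0]
    - [-0.008,0.18,0]
    - [-0.012,0.27,0]
    - [-0.016,0.36,0]
    - [-0.02,0.45,0]
    - [-0.024,0.54,0]
    - [-0.024,0.54,0]
  rot:
    - [0,0,0]
    - [0,0,0]
    - [0,0,0]
    - [0,0,0]
    - [0,0,0]
    - [0,0,0]
    - [0,0,0]
  hand: [0.2,0.2,0.2,0.2,0.2,0.2,0.2]

```text
time_s: 10.05
ee_pos: [458.2, -19.7, 113.1]
ee_rot: [180.0, -0.1, 92.6]
force: [-0.7, 0.6, 4.8]
gripper_width: 55.4
gripper_force: 6.3
```

Request:
apply_moves:
  delta_pos:
    - [-0.004,0.09,0]
    - [-0.008,0.18,0]
    - [-0.012,0.27,0]
    - [-0.016,0.36,0]
    - [-0.02,0.45,0]
    - [-0.024,0.54,0]
    - [-0.024,0.54,0]
    - [-0.024,0.54,0]
  rot:
    - [0,0,0]
    - [0,0,0]
    - [0,0,0]
    - [0,0,0]
    - [0,0,0]
    - [0,0,0]
    - [0,0,0]
    - [0,0,0]
  hand: [0.2,0.2,0.2,0.2,0.2,0.2,0.2,0.2]

```text
time_s: 10.72
ee_pos: [455.4, 44.2, 113.2]
ee_rot: [180.0, -0.1, 92.6]
force: [-1.6, 1.0, 5.0]
gripper_width: 55.5
gripper_force: 6.0
```

Request:
apply_moves:
  delta_pos:
    - [0,0,0]
    - [0,0,0]
    - [0,0,0]
    - [0,0,0]
    - [0,0,0.2]
    - [0,0,0.5]
    - [0,0,0.9]
    - [0,0,1]
    - [0,0,1]
  rot:
    - [0,0,0]
    - [0,0,0]
    - [0,0,0]
    - [0,0,0]
    - [0,0,0]
    - [0,0,0]
    - [0,0,0]
    - [0,0,0]
    - [0,0,0]
  hand: [1,1,1,1,1,1,1,1,1]

```text
time_s: 11.47
ee_pos: [458.2, 43.0, 237.6]
ee_rot: [179.4, -0.0, 92.5]
force: [0.5, 0.5, 0.3]
gripper_width: 91.3
gripper_force: 0.0
```

```bash
python3 - <<'E'
from h import *
s=viewer.grab_frame("side");t=viewer.grab_frame("top")
print(env.state()["ee_pos"])
save(t,"t3.png",(220,150,410,290),4)
u=topix(s,[459,43,132]);print(near(s,u,132,wh(190),13))
for x,y in((693,33),(646,-51)):
    print(near(t,topix(t,[x,y,115]),115,dk(100),9),near(s,topix(s,[x,y,115]),115,dk(75),8))
E
```

```text
[455.37623449  42.77797001 233.03829234]
(array([258. , 190.8]), array([ 18,   9, 125], dtype=int32), array([458.7,  -1.2, 132. ]))
(array([285.2, 179.8]), array([10, 11, 81], dtype=int32), array([693.3,  32.7, 115. ])) (array([336.3, 185.5]), array([11,  8, 69], dtype=int32), array([693.2,  22.7, 115. ]))
(array([313.8, 195.2]), array([10, 11, 79], dtype=int32), array([645.9, -50.9, 115. ])) (array([325.3, 203.3]), array([11, 10, 75], dtype=int32), array([646.4, -61.4, 115. ]))
```

View pics/t3.png

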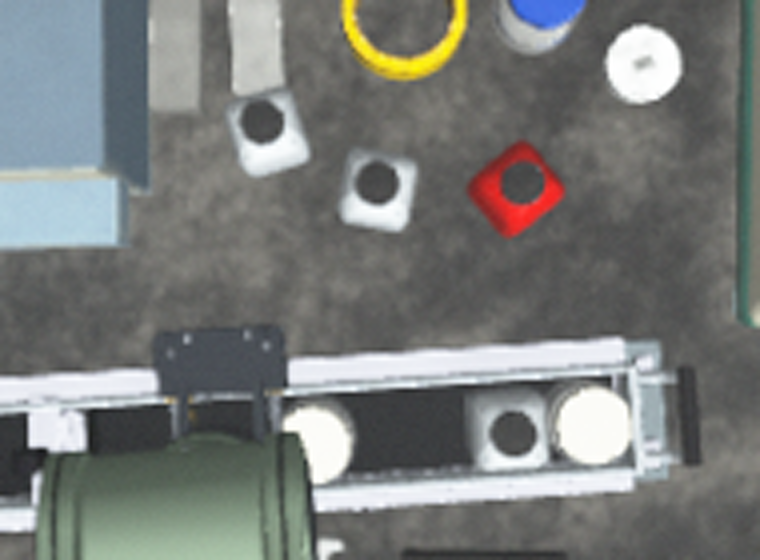

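Request:
apply_moves:
  delta_pos:
    - [0.7,-0.4,0]
    - [0.7,-0.4,0]
    - [0.7,-0.4,0]
    - [0.7,-0.4,0]
  rot:
    - [0,0,0]
    - [0,0,0]
    - [0,0,0]
    - [0,0,0]
  hand: [0.6,0.6,0.6,0.6]

```text
time_s: 11.9
ee_pos: [540.9, -6.7, 229.9]
ee_rot: [-179.8, 0.0, 92.4]
force: [-1.6, -0.1, 0.2]
gripper_width: 67.8
gripper_force: 0.0
```

```bash
python3 - <<'E'
from h import *
s=viewer.grab_frame("side");t=viewer.grab_frame("top")
print(env.state()["ee_pos"])
save(s,"s4.png",(220,130,360,290),4)
for y in(0,40):print(near(s,topix(s,[459,y,132]),132,wh(215),11),near(t,topix(t,[459,y,132]),132,wh(215),13))
E
```

```text
[538.0812551   -5.09166221 230.57669242]Traceback (most recent call last):
  File "<stdin>", line 5, in <module>
  File "h.py", line 53, in near
    k=1+np.argmax(st[1:,4]);return np.round(c[k],1),st[k][2:],np.round(toworld(p,c[k],z),1)
        ~~~~~~~~~^^^^^^^^^^
    return _wrapfunc(a, 'argmax', axis=axis, out=out, **kwds)
    return bound(*args, **kwds)
ValueError: attempt to get argmax of an empty sequence
```

View pics/s4.png

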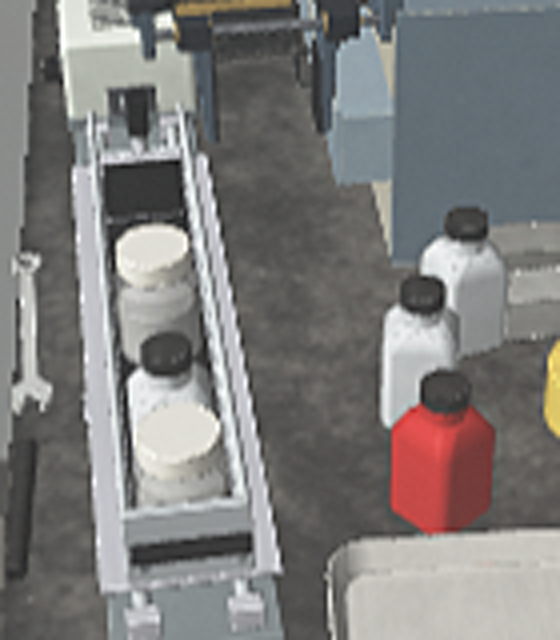

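```bash
python3 - <<'E'
from h import *
s=viewer.grab_frame("side");t=viewer.grab_frame("top")
print(near(s,(258,193),132,wh(185),11))
g=t["pixels"].mean(-1).astype(int)
print(g[254:268:3,270:330:2])
for y in(-20,0,20,40):print(y,topix(t,[458,y,132]),topix(s,[458,y,132]))
save(t,"t5.png",(230,220,410,290),4)
E
```

```text
(array([256.6, 193.2]), array([ 18,  17, 192], dtype=int32), array([454.3, -12.4, 132. ]))
[[178 180 179 179 181 181 179 180 177 181 179 178 180 180 178 179 179 180
  180 181 181 154 126 142  81 144 149  68  64  63]
 [135 139 144 147 146 148 160 156 157 149 150 150 151 152 152 150 156 157
  156 158 161 106 127 142  86 145 151  58  59  62]
 [ 72  55  59  58  57  58  57  69  95  79  79  82  80  79  82  80  80  79
   80  81  74  69 124 143  86 144 152  61  62  62]
 [ 69  58  57  58  56  59  72  81  80  80  79  81  79  78  83  81  81  79
   83  83  82  82 127 145  86 147 151  59  61  60]
 [ 66  59  56  56  57  58  70  80  77  80  79  81  79  77  80  79  79  82
   82  79 127  82 126 144  85 144 149  58  63  62]]
-20 [304.52064856 260.10084161] [257.93539673 194.65028183]
0 [297.57094866 260.25549956] [257.73152938 190.63365105]
20 [290.61995123 260.40974825] [257.53308988 186.71837012]
40 [283.66781713 260.56358375] [257.33986767 182.90070445]
```

View pics/t5.png

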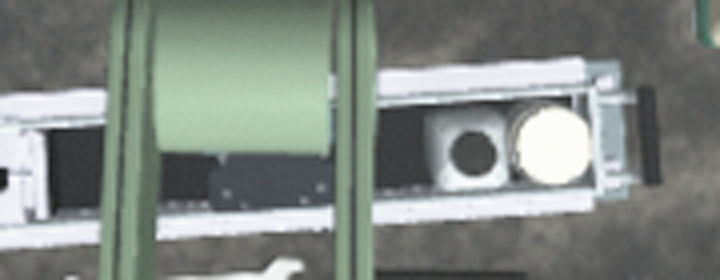

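The jar stopped at about y=-7, so it slipped in the grip and the gap is only about 80 mm. It is still upright. I'll push it further with shut fingers, set low inside the gap.

Request:
apply_moves:
  delta_pos:
    - [-0.65,-0.57,0]
    - [-0.65,-0.57,0]
    - [-0.65,-0.57,0]
    - [-0.65,-0.57,0]
    - [-0.65,-0.57,0]
    - [-0.65,-0.57,0]
    - [-0.65,-0.57,0]
    - [-0.65,-0.57,0]
  rot:
    - [0,0,0]
    - [0,0,0]
    - [0,0,0]
    - [0,0,0]
    - [0,0,0]
    - [0,0,0]
    - [0,0,0]
    - [0,0,0]
  hand: [0,0,0,0,0,0,0,0]

```text
time_s: 12.77
ee_pos: [462.0, -72.6, 232.8]
ee_rot: [180.0, -0.0, 92.6]
force: [1.1, 0.7, 0.5]
gripper_width: 3.7
gripper_force: 0.0
```

```bash
python3 - <<'E'
from h import *
s=viewer.grab_frame("side");t=viewer.grab_frame("top");print(env.state()["ee_pos"],env.state()["gripper_width"])
print(near(t,topix(t,[463,-145,153]),153,dk(100),8),near(s,(258,193),132,wh(185),11),near(t,topix(t,[458,-5,132]),132,wh(215),13))
E
```

```text
[461.89903806 -72.81304713 232.71078122] 0.6911799039386325
(array([348.1, 259.5]), array([ 16,  13, 136], dtype=int32), array([ 458.6, -143.6,  153. ])) (array([256.6, 193.2]), array([ 18,  17, 193], dtype=int32), array([454.4, -12.5, 132. ])) (array([294.4, 260.5]), array([ 13,  19, 161], dtype=int32), array([457.6,   9.2, 132. ]))
```

Request:
apply_moves:
  delta_pos:
    - [0,-0.01,-0.25]
    - [0,-0.01,-0.5]
    - [0,-0.01,-0.75]
    - [0,-0.01,-0.95]
    - [0,-0.01,-1]
    - [0,-0.01,-1]
  rot:
    - [0,0,0]
    - [0,0,0]
    - [0,0,0]
    - [0,0,0]
    - [0,0,0]
    - [0,0,0]
  hand: [0,0,0,0,0,0]

```text
time_s: 13.37
ee_pos: [460.5, -74.1, 111.4]
ee_rot: [-179.8, -0.1, 92.6]
force: [-0.8, -0.1, 0.1]
gripper_width: 0.5
gripper_force: 0.0
```

Request:
apply_moves:
  delta_pos:
    - [0,0,-0.1]
    - [0,0,-0.2]
    - [0,0,-0.3]
    - [0,0,-0.3]
    - [0,0,-0.3]
  rot:
    - [0,0,0]
    - [0,0,0]
    - [0,0,0]
    - [0,0,0]
    - [0,0,0]
  hand: [0,0,0,0,0]

```text
time_s: 13.78
ee_pos: [462.5, -74.7, 78.1]
ee_rot: [179.9, 0.0, 92.6]
force: [1.3, -0.1, 0.3]
gripper_width: 0.3
gripper_force: 0.0
```

Request:
apply_moves:
  delta_pos:
    - [-0.004,0.08,0]
    - [-0.007,0.16,0]
    - [-0.01,0.24,0]
    - [-0.014,0.32,0]
    - [-0.018,0.4,0]
    - [-0.021,0.48,0]
    - [-0.025,0.56,0]
    - [-0.027,0.62,0]
    - [-0.027,0.62,0]
  rot:
    - [0,0,0]
    - [0,0,0]
    - [0,0,0]
    - [0,0,0]
    - [0,0,0]
    - [0,0,0]
    - [0,0,0]
    - [0,0,0]
    - [0,0,0]
  hand: [0,0,0,0,0,0,0,0,0]

```text
time_s: 14.53
ee_pos: [458.0, 1.4, 76.9]
ee_rot: [-180.0, -0.0, 92.6]
force: [-0.1, -0.4, 0.5]
gripper_width: 0.7
gripper_force: 0.0
```

Request:
apply_moves:
  delta_pos:
    - [0.005,-0.1,0]
    - [0.005,-0.1,0.3]
    - [0.005,-0.1,0.6]
    - [0.005,-0.1,0.9]
    - [0.005,-0.1,1]
    - [0.005,-0.1,1]
  rot:
    - [0,0,0]
    - [0,0,0]
    - [0,0,0]
    - [0,0,0]
    - [0,0,0]
    - [0,0,0]
  hand: [0,0,0,0,0,0]

```text
time_s: 15.03
ee_pos: [461.1, -12.2, 200.4]
ee_rot: [179.5, 0.0, 92.5]
force: [0.3, -0.6, 0.5]
gripper_width: 1.0
gripper_force: 0.0
```

Request:
apply_moves:
  delta_pos:
    - [0.79,-0.167,0.2]
    - [0.79,-0.167,0.2]
    - [0.79,-0.167,0.2]
    - [0.79,-0.167,0.2]
    - [0.79,-0.167,0.2]
  rot:
    - [0,0,-0.07]
    - [0,0,-0.14]
    - [0,0,-0.14]
    - [0,0,-0.14]
    - [0,0,-0.14]
  hand: [0.6,0.6,0.6,0.6,0.6]

```text
time_s: 15.45
ee_pos: [553.0, -32.2, 218.8]
ee_rot: [-179.8, 0.0, 80.5]
force: [-1.0, -0.5, -0.4]
gripper_width: 30.7
gripper_force: 0.0
```

Request:
apply_moves:
  delta_pos:
    - [0.79,-0.167,0]
    - [0.79,-0.167,0]
    - [0.79,-0.167,0]
    - [0.79,-0.167,0]
    - [0.79,-0.167,0]
    - [0.79,-0.167,0]
    - [0.79,-0.167,0]
  rot:
    - [0,0,0]
    - [0,0,0]
    - [0,0,0]
    - [0,0,0]
    - [0,0,0]
    - [0,0,0]
    - [0,0,0]
  hand: [0.6,0.6,0.6,0.6,0.6,0.6,0.6]

```text
time_s: 16.03
ee_pos: [646.6, -51.8, 221.0]
ee_rot: [-179.9, -0.0, 80.5]
force: [-0.1, 0.5, -0.4]
gripper_width: 54.9
gripper_force: 0.0
```

```bash
python3 - <<'E'
from h import *
s=viewer.grab_frame("side");t=viewer.grab_frame("top");print(env.state()["ee_pos"],env.state()["gripper_width"])
save(s,"s6.png",(220,130,360,290),4)
print(near(s,topix(s,[456,44,132]),132,wh(185),11))
for x,y in((693,33),(646,-51)): print(near(s,topix(s,[x,y,115]),115,dk(75),8))
E
```

```text
[647.19123357 -51.91476092 221.44485281] 54.660042922107884
(array([256.4, 183.1]), array([ 19,  16, 173], dtype=int32), array([455.2,  39.1, 132. ]))
(array([336.3, 185.5]), array([11,  8, 67], dtype=int32), array([693.3,  22.8, 115. ]))
(array([325.3, 203.3]), array([11, 10, 74], dtype=int32), array([646.5, -61.4, 115. ]))
```

View pics/s6.png

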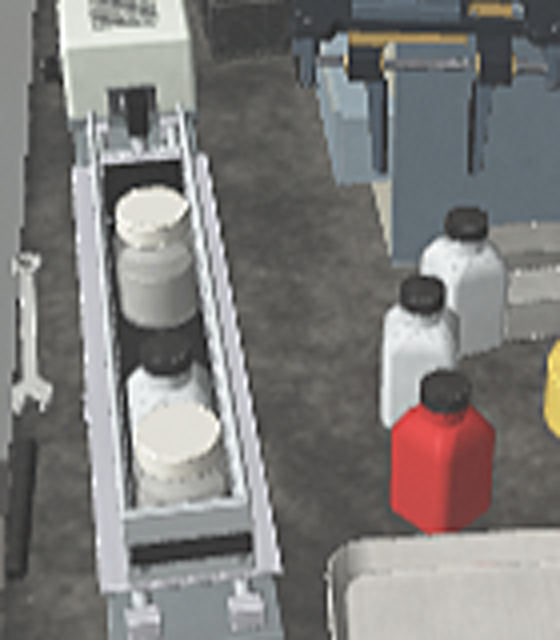

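Jar_left now stands upright at y≈45, so the gap is about 130 mm and fits two bottles. I pick bottle b2 by its cap at (646,-51); it is the white one beside the red look-alike.

Request:
apply_moves:
  delta_pos:
    - [-0.006,0.006,-0.25]
    - [-0.006,0.006,-0.5]
    - [-0.006,0.006,-0.75]
    - [-0.006,0.006,-0.9]
    - [-0.006,0.006,-0.98]
    - [-0.006,0.006,-1]
    - [-0.006,0.006,-1]
  rot:
    - [0,0,0]
    - [0,0,0]
    - [0,0,0]
    - [0,0,0]
    - [0,0,0]
    - [0,0,0]
    - [0,0,0]
  hand: [0.6,0.6,0.6,0.6,0.6,0.6,0.6]

```text
time_s: 16.72
ee_pos: [647.6, -51.5, 101.3]
ee_rot: [180.0, -0.0, 80.5]
force: [0.4, -0.0, 0.4]
gripper_width: 54.6
gripper_force: 0.0
```

Request:
apply_moves:
  delta_pos:
    - [0,0,0]
    - [0,0,0]
    - [0,0,0]
    - [0,0,0]
    - [0,0,0]
    - [0,0,0]
  rot:
    - [0,0,0]
    - [0,0,0]
    - [0,0,0]
    - [0,0,0]
    - [0,0,0]
    - [0,0,0]
  hand: [0.1,0.1,0.1,0.1,0.1,0.1]
  newtons: 25

```text
time_s: 17.22
ee_pos: [648.0, -51.5, 102.2]
ee_rot: [179.9, -0.0, 80.5]
force: [-1.3, 0.0, 5.9]
gripper_width: 33.1
gripper_force: 25.0
```

Request:
apply_moves:
  delta_pos:
    - [0,0,0.1]
    - [0,0,0.25]
    - [0,0,0.45]
    - [0,0,0.65]
    - [0,0,0.85]
    - [0,0,1]
    - [0,0,1]
  rot:
    - [0,0,0]
    - [0,0,0]
    - [0,0,0]
    - [0,0,0]
    - [0,0,0]
    - [0,0,0]
    - [0,0,0]
  hand: [0.1,0.1,0.1,0.1,0.1,0.1,0.1]

```text
time_s: 17.8
ee_pos: [649.7, -51.8, 224.7]
ee_rot: [179.6, -0.0, 80.5]
force: [1.1, -0.4, -2.0]
gripper_width: 33.1
gripper_force: 25.0
```

Request:
apply_moves:
  delta_pos:
    - [-0.2,-0.035,0.05]
    - [-0.4,-0.07,0.1]
    - [-0.6,-0.105,0.1]
    - [-0.776,-0.139,0.1]
    - [-0.776,-0.139,0.1]
  rot:
    - [0,0,0.02]
    - [0,0,0.04]
    - [0,0,0.07]
    - [0,0,0.07]
    - [0,0,0.07]
  hand: [0.1,0.1,0.1,0.1,0.1]

```text
time_s: 18.22
ee_pos: [549.4, -68.6, 231.1]
ee_rot: [-179.6, 0.0, 86.5]
force: [-0.9, 0.7, -3.5]
gripper_width: 33.2
gripper_force: 25.0
```

Request:
apply_moves:
  delta_pos:
    - [-0.2,-0.035,0]
    - [-0.4,-0.07,0]
    - [-0.6,-0.105,0]
    - [-0.776,-0.139,0]
    - [-0.776,-0.139,0]
    - [-0.776,-0.139,0]
    - [-0.776,-0.139,0]
  rot:
    - [0,0,0.02]
    - [0,0,0.04]
    - [0,0,0.07]
    - [0,0,0.07]
    - [0,0,0.07]
    - [0,0,0.07]
    - [0,0,0.07]
  hand: [0.1,0.1,0.1,0.1,0.1,0.1,0.1]

```text
time_s: 18.8
ee_pos: [462.0, -84.9, 232.2]
ee_rot: [180.0, -0.0, 92.5]
force: [-0.6, 0.6, -3.0]
gripper_width: 33.3
gripper_force: 25.0
```

```bash
python3 - <<'E'
from h import *
s=viewer.grab_frame("side");print(env.state()["ee_pos"],env.state()["ee_rot"])
save(s,"s7.png",(210,130,350,290),4)
E
```

```text
[462.22482247 -84.82431563 232.31182463] [ 1.79998134e+02 -1.20154146e-02  9.25521304e+01]
```

View pics/s7.png

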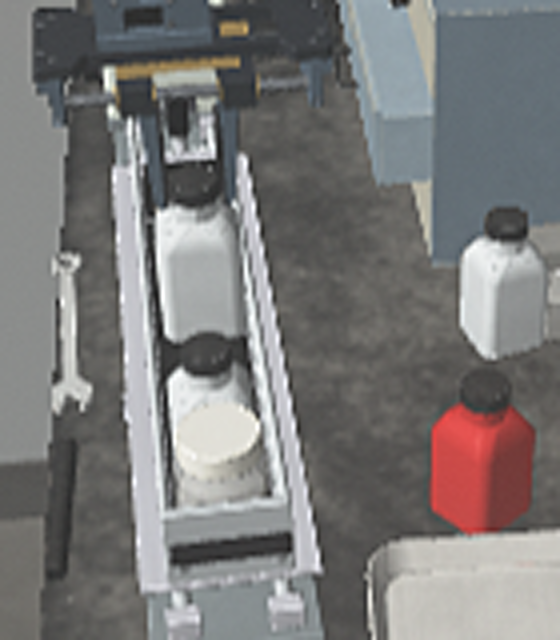

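The bottle hangs upright and aligned over the gap. I lower it.

Request:
apply_moves:
  delta_pos:
    - [0,0,-0.15]
    - [0,0,-0.3]
    - [0,0,-0.45]
    - [0,0,-0.6]
    - [0,0,-0.7]
    - [0,0,-0.735]
    - [0,0,-0.735]
  rot:
    - [0,0,0]
    - [0,0,0]
    - [0,0,0]
    - [0,0,0]
    - [0,0,0]
    - [0,0,0]
    - [0,0,0]
  hand: [0.1,0.1,0.1,0.1,0.1,0.1,0.1]

```text
time_s: 19.43
ee_pos: [461.4, -84.6, 143.4]
ee_rot: [-179.9, -0.0, 92.6]
force: [-0.4, -0.0, -2.9]
gripper_width: 32.9
gripper_force: 25.0
```

Request:
apply_moves:
  delta_pos:
    - [0,0,-0.012]
    - [0,0,-0.024]
    - [0,0,-0.032]
    - [0,0,-0.032]
  rot:
    - [0,0,0]
    - [0,0,0]
    - [0,0,0]
    - [0,0,0]
  hand: [0.1,0.1,0.1,0.1]

```text
time_s: 19.77
ee_pos: [461.7, -85.0, 141.3]
ee_rot: [179.9, 0.0, 92.5]
force: [-0.1, -0.3, -3.4]
gripper_width: 33.0
gripper_force: 25.0
```

Request:
apply_moves:
  delta_pos:
    - [0,0,-0.01]
    - [0,0,-0.02]
    - [0,0,-0.02]
    - [0,0,-0.02]
  rot:
    - [0,0,0]
    - [0,0,0]
    - [0,0,0]
    - [0,0,0]
  hand: [0.1,0.1,0.1,0.1]

```text
time_s: 20.1
ee_pos: [462.0, -85.1, 140.1]
ee_rot: [179.9, 0.0, 92.6]
force: [-2.0, -0.3, 6.2]
gripper_width: 33.1
gripper_force: 25.0
```

Request:
apply_moves:
  delta_pos:
    - [0,0,0.005]
    - [0,0,0.005]
    - [0,0,0.005]
    - [0,0,0.02]
    - [0,0,0.3]
    - [0,0,0.7]
    - [0,0,0.75]
  rot:
    - [0,0,0]
    - [0,0,0]
    - [0,0,0]
    - [0,0,0]
    - [0,0,0]
    - [0,0,0]
    - [0,0,0]
  hand: [0.6,0.6,0.6,0.6,0.6,0.6,0.6]

```text
time_s: 20.68
ee_pos: [464.0, -85.4, 233.6]
ee_rot: [179.5, 0.1, 92.5]
force: [0.8, 0.5, 0.5]
gripper_width: 54.5
gripper_force: 0.0
```

Request:
apply_moves:
  delta_pos:
    - [0.9,0.4,0]
    - [0.9,0.4,0]
    - [0.9,0.4,0]
    - [0.9,0.4,0]
    - [0.9,0.4,0]
  rot:
    - [0,0,0.07]
    - [0,0,0.14]
    - [0,0,0.157]
    - [0,0,0.157]
    - [0,0,0.157]
  hand: [0.6,0.6,0.6,0.6,0.6]

```text
time_s: 21.1
ee_pos: [570.3, -36.2, 227.5]
ee_rot: [-179.9, -0.0, 106.1]
force: [0.3, 0.0, -0.6]
gripper_width: 54.7
gripper_force: 0.0
```

```bash
python3 - <<'E'
from h import *
s=viewer.grab_frame("side");t=viewer.grab_frame("top");print(env.state()["ee_pos"],env.state()["ee_rot"])
save(s,"s8.png",(210,130,370,290),4)
print(near(s,topix(s,[693,33,115]),115,dk(75),9),near(s,topix(s,[462,-85,153]),153,dk(75),8),near(t,topix(t,[462,-85,153]),153,dk(100),8))
print([ (round(d["score"],2),np.round(d["box"])) for d in spotter.trace(s,"bottle_1")])
E
```

```text
[568.58169931 -37.05548991 228.05387714] [-1.79907688e+02 -1.88155603e-02  1.06033637e+02]
(array([336.3, 185.5]), array([11,  8, 68], dtype=int32), array([693.3,  22.7, 115. ])) (array([260.5, 204.6]), array([12, 10, 89], dtype=int32), array([464.1, -96.2, 153. ])) (array([326. , 257.3]), array([10, 16, 95], dtype=int32), array([466.2, -81.4, 153. ]))
[(0.85, array([336., 203.,  17.,  39.])), (0.74, array([330., 243.,  25.,  43.])), (0.71, array([261., 210.,  20.,  18.]))]
```

View pics/s8.png

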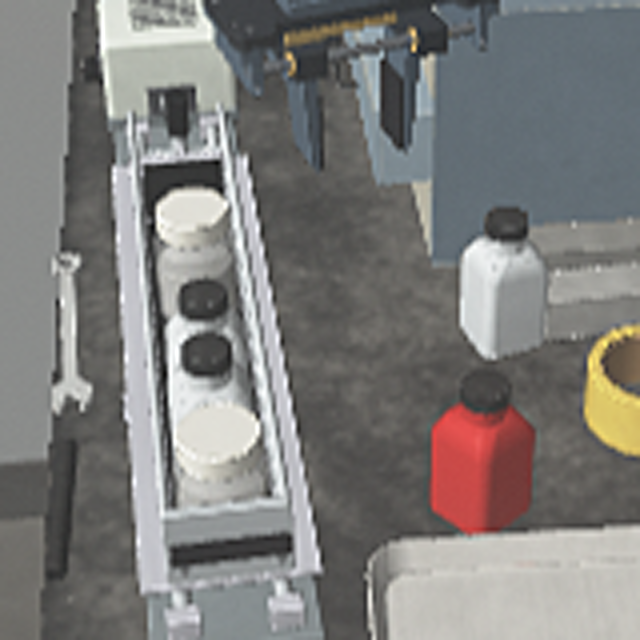

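b2 stands in the row and b1 is still at (693,33). I go for b1.

Request:
apply_moves:
  delta_pos:
    - [0.51,0.29,0]
    - [0.51,0.29,0]
    - [0.51,0.29,0]
    - [0.51,0.29,0]
  rot:
    - [0,0,0]
    - [0,0,0]
    - [0,0,0]
    - [0,0,0]
  hand: [0.6,0.6,0.6,0.6]

```text
time_s: 21.58
ee_pos: [630.3, -2.2, 228.3]
ee_rot: [-179.9, 0.0, 106.1]
force: [-0.5, -0.6, 0.1]
gripper_width: 54.8
gripper_force: 0.0
```

Request:
apply_moves:
  delta_pos:
    - [0.51,0.29,0]
    - [0.51,0.29,0]
    - [0.51,0.29,0]
    - [0.51,0.29,0]
    - [0.51,0.29,0]
    - [0.51,0.29,0]
  rot:
    - [0,0,0]
    - [0,0,0]
    - [0,0,0]
    - [0,0,0]
    - [0,0,0]
    - [0,0,0]
  hand: [0.6,0.6,0.6,0.6,0.6,0.6]

```text
time_s: 22.08
ee_pos: [690.4, 31.5, 229.2]
ee_rot: [-180.0, 0.0, 106.0]
force: [-0.6, 0.2, 0.5]
gripper_width: 54.8
gripper_force: 0.0
```

```bash
python3 - <<'E'
from h import *
s=viewer.grab_frame("side");print(env.state()["ee_pos"],env.state()["ee_rot"])
print(near(s,topix(s,[693,33,115]),115,dk(75),9))
E
```

```text
[690.63252498  31.65480414 229.2899277 ] [1.79999474e+02 1.47755845e-02 1.05979312e+02]
(array([336.4, 185.5]), array([11,  8, 68], dtype=int32), array([693.5,  22.8, 115. ]))
```

Descend 127 mm in two calls.

Request:
apply_moves:
  delta_pos:
    - [0.017,0.008,-0.2]
    - [0.017,0.008,-0.4]
    - [0.017,0.008,-0.6]
    - [0.017,0.008,-0.7]
    - [0.017,0.008,-0.7]
  rot:
    - [0,0,0]
    - [0,0,0]
    - [0,0,0]
    - [0,0,0]
    - [0,0,0]
  hand: [0.6,0.6,0.6,0.6,0.6]

```text
time_s: 22.55
ee_pos: [691.4, 33.0, 141.6]
ee_rot: [-179.6, -0.1, 106.0]
force: [0.5, 0.3, -0.7]
gripper_width: 54.7
gripper_force: 0.0
```

Request:
apply_moves:
  delta_pos:
    - [0,0,-0.15]
    - [0,0,-0.27]
    - [0,0,-0.36]
    - [0,0,-0.36]
    - [0,0,-0.36]
  rot:
    - [0,0,0]
    - [0,0,0]
    - [0,0,0]
    - [0,0,0]
    - [0,0,0]
  hand: [0.6,0.6,0.6,0.6,0.6]

```text
time_s: 22.97
ee_pos: [694.1, 33.5, 102.0]
ee_rot: [180.0, 0.0, 106.0]
force: [0.3, 0.3, -0.2]
gripper_width: 54.8
gripper_force: 0.0
```

Request:
apply_moves:
  delta_pos:
    - [0,0,0]
    - [0,0,0]
    - [0,0,0]
    - [0,0,0]
    - [0,0,0]
    - [0,0,0]
  rot:
    - [0,0,0]
    - [0,0,0]
    - [0,0,0]
    - [0,0,0]
    - [0,0,0]
    - [0,0,0]
  hand: [0.1,0.1,0.1,0.1,0.1,0.1]
  newtons: 25

```text
time_s: 23.47
ee_pos: [694.2, 33.7, 102.3]
ee_rot: [179.9, 0.0, 106.0]
force: [-0.3, 0.4, 4.0]
gripper_width: 33.2
gripper_force: 25.0
```

Request:
apply_moves:
  delta_pos:
    - [0,0,0.1]
    - [0,0,0.25]
    - [0,0,0.45]
    - [0,0,0.65]
    - [0,0,0.85]
    - [0,0,1]
    - [0,0,1]
  rot:
    - [0,0,0]
    - [0,0,0]
    - [0,0,0]
    - [0,0,0]
    - [0,0,0]
    - [0,0,0]
    - [0,0,0]
  hand: [0.1,0.1,0.1,0.1,0.1,0.1,0.1]

```text
time_s: 24.05
ee_pos: [695.7, 33.8, 226.1]
ee_rot: [179.6, 0.1, 106.0]
force: [1.1, 0.2, -1.8]
gripper_width: 33.0
gripper_force: 25.0
```

Request:
apply_moves:
  delta_pos:
    - [-0.2,-0.047,0.05]
    - [-0.4,-0.093,0.1]
    - [-0.6,-0.14,0.1]
    - [-0.8,-0.187,0.1]
    - [-0.983,-0.233,0.1]
    - [-0.983,-0.233,0.1]
  rot:
    - [0,0,-0.02]
    - [0,0,-0.04]
    - [0,0,-0.06]
    - [0,0,-0.079]
    - [0,0,-0.079]
    - [0,0,-0.079]
  hand: [0.1,0.1,0.1,0.1,0.1,0.1]

```text
time_s: 24.55
ee_pos: [570.4, 4.8, 232.0]
ee_rot: [-179.6, -0.0, 99.2]
force: [-1.0, -1.4, -3.1]
gripper_width: 32.8
gripper_force: 25.0
```

Request:
apply_moves:
  delta_pos:
    - [-0.2,-0.047,0]
    - [-0.4,-0.093,0]
    - [-0.6,-0.14,0]
    - [-0.8,-0.187,0]
    - [-0.983,-0.233,0]
    - [-0.983,-0.233,0]
    - [-0.983,-0.233,0]
    - [-0.983,-0.233,0]
  rot:
    - [0,0,-0.02]
    - [0,0,-0.04]
    - [0,0,-0.06]
    - [0,0,-0.079]
    - [0,0,-0.079]
    - [0,0,-0.079]
    - [0,0,-0.079]
    - [0,0,-0.079]
  hand: [0.1,0.1,0.1,0.1,0.1,0.1,0.1,0.1]

```text
time_s: 25.22
ee_pos: [458.5, -22.2, 233.0]
ee_rot: [180.0, -0.0, 92.5]
force: [-0.5, -0.6, -2.8]
gripper_width: 33.0
gripper_force: 25.0
```

```bash
python3 - <<'E'
from h import *
s=viewer.grab_frame("side");t=viewer.grab_frame("top");print(env.state()["ee_pos"],env.state()["ee_rot"])
print(near(s,topix(s,[462,-85,153]),153,dk(75),8),near(t,topix(t,[462,-85,153]),153,dk(100),8))
a=s["pixels"][130:290,200:340];b=t["pixels"][220:290,240:400]
A=cv2.resize(a,None,fx=3.4,fy=3.4,interpolation=2)
cv2.imwrite("pics/c9.png",A[...,::-1]);
for d in spotter.trace(t,"jar_right"): print("jar",np.round(d["box"],1),round(d["score"],2),np.round(toworld(t,d["box"][:2],132)))
E
```

```text
[458.83801559 -22.08965917 232.9438552 ] [ 1.79996347e+02 -9.00203932e-03  9.24788667e+01]
(array([260.6, 204.6]), array([12, 10, 91], dtype=int32), array([464.2, -96.1, 153. ])) (array([327.2, 260.1]), array([ 14,  13, 125], dtype=int32), array([458.3, -84.5, 153. ]))
jar [365.6 255.8  18.8  21.2] 0.87 [ 466. -196.  132.]
```

View pics/c9.png

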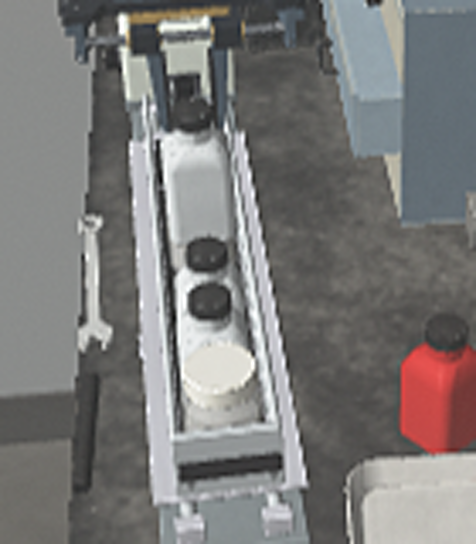

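b1 hangs upright over the gap. I lower it to the same height as b2.

Request:
apply_moves:
  delta_pos:
    - [0,0,-0.15]
    - [0,0,-0.3]
    - [0,0,-0.45]
    - [0,0,-0.6]
    - [0,0,-0.7]
    - [0,0,-0.76]
    - [0,0,-0.76]
  rot:
    - [0,0,0]
    - [0,0,0]
    - [0,0,0]
    - [0,0,0]
    - [0,0,0]
    - [0,0,0]
    - [0,0,0]
  hand: [0.1,0.1,0.1,0.1,0.1,0.1,0.1]

```text
time_s: 25.95
ee_pos: [458.7, -22.2, 141.4]
ee_rot: [-180.0, -0.0, 92.5]
force: [-0.0, -0.2, -2.6]
gripper_width: 33.0
gripper_force: 25.0
```

Request:
apply_moves:
  delta_pos:
    - [0,0,-0.01]
    - [0,0,-0.02]
    - [0,0,-0.025]
    - [0,0,-0.025]
    - [0,0,-0.025]
  rot:
    - [0,0,0]
    - [0,0,0]
    - [0,0,0]
    - [0,0,0]
    - [0,0,0]
  hand: [0.1,0.1,0.1,0.1,0.1]

```text
time_s: 26.37
ee_pos: [458.8, -22.3, 140.4]
ee_rot: [179.9, 0.0, 92.5]
force: [-1.4, -0.0, 6.2]
gripper_width: 32.9
gripper_force: 25.0
```

Request:
apply_moves:
  delta_pos:
    - [0,0,0.005]
    - [0,0,0.005]
    - [0,0,0.005]
    - [0,0,0.02]
    - [0,0,0.3]
    - [0,0,0.7]
    - [0,0,0.75]
  rot:
    - [0,0,0]
    - [0,0,0]
    - [0,0,0]
    - [0,0,0]
    - [0,0,0]
    - [0,0,0]
    - [0,0,0]
  hand: [0.6,0.6,0.6,0.6,0.6,0.6,0.6]

```text
time_s: 26.95
ee_pos: [460.5, -22.4, 234.1]
ee_rot: [179.5, 0.1, 92.5]
force: [0.8, 0.4, 0.5]
gripper_width: 54.9
gripper_force: 0.0
```

Request:
apply_moves:
  delta_pos:
    - [-0.042,0.942,0]
    - [-0.042,0.942,0]
    - [-0.042,0.942,0]
    - [-0.042,0.942,0]
    - [-0.042,0.942,0]
  rot:
    - [0,0,0]
    - [0,0,0]
    - [0,0,0]
    - [0,0,0]
    - [0,0,0]
  hand: [0.6,0.6,0.6,0.6,0.6]

```text
time_s: 27.37
ee_pos: [452.7, 91.8, 229.0]
ee_rot: [-180.0, 0.0, 92.6]
force: [-0.9, -0.5, 0.4]
gripper_width: 54.9
gripper_force: 0.0
```

Request:
apply_moves:
  delta_pos:
    - [-0.042,0.942,0]
    - [-0.042,0.942,0]
    - [-0.042,0.942,0]
    - [-0.042,0.942,0]
    - [-0.042,0.942,0]
    - [-0.042,0.942,0]
    - [-0.042,0.942,0]
  rot:
    - [0,0,0]
    - [0,0,0]
    - [0,0,0]
    - [0,0,0]
    - [0,0,0]
    - [0,0,0]
    - [0,0,0]
  hand: [0.6,0.6,0.6,0.6,0.6,0.6,0.6]

```text
time_s: 27.95
ee_pos: [448.0, 202.3, 229.0]
ee_rot: [-180.0, 0.0, 92.4]
force: [0.6, -0.2, -0.4]
gripper_width: 55.3
gripper_force: 0.0
```

```bash
python3 - <<'E'
from h import *
s=viewer.grab_frame("side");t=viewer.grab_frame("top");print(env.state()["ee_pos"],env.state()["ee_rot"])
save(t,"t10.png",(220,140,420,290),4)
for n,uv,z,f,r in(("jr",[465,-207,132],132,wh(215),13),("jl",[456,46,132],132,wh(215),13),("bin",[463,-145,153],153,dk(100),8),("b2",[462,-85,153],153,dk(100),8),("b1",[459,-22,153],153,dk(100),8)):
    try: print(n,near(t,topix(t,uv),z,f,r))
    except Exception as e: print(n,"none")
E
```

```text
[448.04730234 202.46887776 229.14773273] [1.79994542e+02 2.04000118e-02 9.23488625e+01]
jr (array([369.1, 256.1]), array([ 20,  19, 286], dtype=int32), array([ 465.4, -206.3,  132. ]))
jl (array([280.6, 261.4]), array([ 19,  18, 273], dtype=int32), array([455.8,  48.8, 132. ]))
bin (array([348.1, 257.9]), array([11, 11, 92], dtype=int32), array([ 463.2, -143.7,  153. ]))
b2 (array([327.3, 258.6]), array([11, 10, 85], dtype=int32), array([462.4, -84.8, 153. ]))
b1 (array([305.3, 260.2]), array([10, 11, 88], dtype=int32), array([459.6, -22.6, 153. ]))
```

View pics/t10.png

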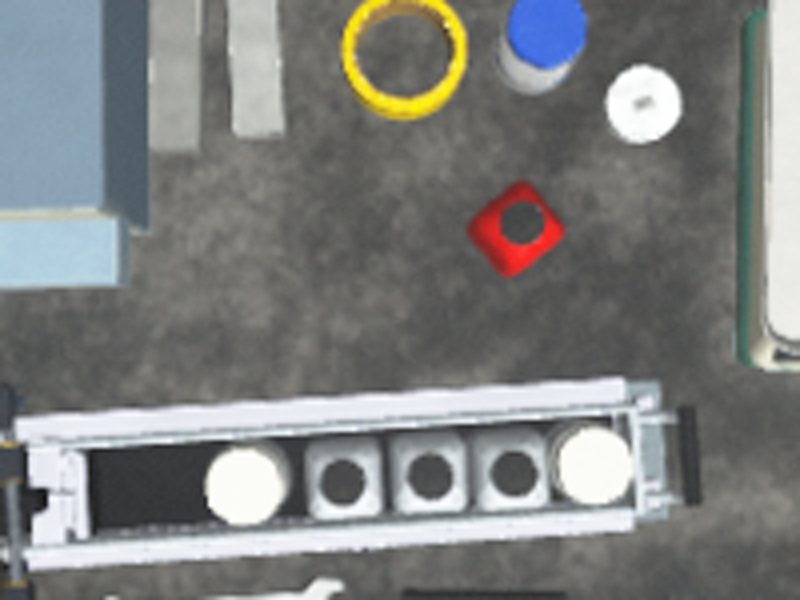

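The top view shows the row as jar, bottle_in, b2, b1, jar, all upright and aligned. Now I take the clamp.

Request:
apply_moves:
  delta_pos:
    - [0,0.01,-0.25]
    - [0,0.01,-0.5]
    - [0,0.01,-0.75]
    - [0,0.01,-0.95]
    - [0,0.01,-1]
    - [0,0.01,-1]
  rot:
    - [0,0,0]
    - [0,0,0]
    - [0,0,0]
    - [0,0,0]
    - [0,0,0]
    - [0,0,0]
  hand: [0.6,0.6,0.6,0.6,0.6,0.6]

```text
time_s: 28.55
ee_pos: [446.9, 203.9, 107.8]
ee_rot: [-179.8, 0.1, 92.4]
force: [-0.8, -0.1, 1.0]
gripper_width: 54.8
gripper_force: 0.0
```

Request:
apply_moves:
  delta_pos:
    - [0,0,0]
    - [0,0,0]
    - [0,0,0]
    - [0,0,0]
    - [0,0,0]
    - [0,0,0]
    - [0,0,0]
  rot:
    - [0,0,0]
    - [0,0,0]
    - [0,0,0]
    - [0,0,0]
    - [0,0,0]
    - [0,0,0]
    - [0,0,0]
  hand: [0,0,0,0,0,0,0]
  newtons: 30

```text
time_s: 29.13
ee_pos: [448.7, 205.2, 109.7]
ee_rot: [179.9, -0.0, 92.5]
force: [1.1, -0.6, 2.0]
gripper_width: 17.9
gripper_force: 30.0
```

Request:
apply_moves:
  delta_pos:
    - [0.003,-0.07,0]
    - [0.006,-0.14,0]
    - [0.009,-0.21,0]
    - [0.013,-0.28,0]
    - [0.016,-0.35,0]
    - [0.019,-0.42,0]
    - [0.022,-0.49,0]
    - [0.025,-0.56,0]
    - [0.028,-0.63,0]
    - [0.031,-0.7,0]
  rot:
    - [0,0,0]
    - [0,0,0]
    - [0,0,0]
    - [0,0,0]
    - [0,0,0]
    - [0,0,0]
    - [0,0,0]
    - [0,0,0]
    - [0,0,0]
    - [0,0,0]
  hand: [0,0,0,0,0,0,0,0,0,0]

```text
time_s: 29.97
ee_pos: [452.3, 120.3, 109.7]
ee_rot: [179.9, -0.1, 92.4]
force: [2.9, 4.6, 5.2]
gripper_width: 18.0
gripper_force: 30.0
```

Request:
apply_moves:
  delta_pos:
    - [0.001,-0.025,0]
    - [0.002,-0.05,0]
    - [0.003,-0.075,0]
    - [0.004,-0.1,0]
    - [0.006,-0.125,0]
    - [0.007,-0.15,0]
    - [0.007,-0.15,0]
  rot:
    - [0,0,0]
    - [0,0,0]
    - [0,0,0]
    - [0,0,0]
    - [0,0,0]
    - [0,0,0]
    - [0,0,0]
  hand: [0,0,0,0,0,0,0]

```text
time_s: 30.55
ee_pos: [453.1, 102.3, 109.7]
ee_rot: [179.9, -0.0, 92.4]
force: [1.5, 3.8, 6.3]
gripper_width: 17.9
gripper_force: 30.0
```

Request:
apply_moves:
  delta_pos:
    - [0,-0.015,0]
    - [0.001,-0.03,0]
    - [0.002,-0.045,0]
    - [0.003,-0.06,0]
    - [0.003,-0.06,0]
  rot:
    - [0,0,0]
    - [0,0,0]
    - [0,0,0]
    - [0,0,0]
    - [0,0,0]
  hand: [0,0,0,0,0]

```text
time_s: 30.97
ee_pos: [453.4, 95.8, 109.7]
ee_rot: [179.9, -0.1, 92.4]
force: [1.9, 6.1, 4.9]
gripper_width: 18.0
gripper_force: 30.0
```

Request:
apply_moves:
  delta_pos:
    - [0,-0.012,0]
    - [0.001,-0.024,0]
    - [0.002,-0.036,0]
    - [0.002,-0.036,0]
  rot:
    - [0,0,0]
    - [0,0,0]
    - [0,0,0]
    - [0,0,0]
  hand: [0,0,0,0]

```text
time_s: 31.3
ee_pos: [453.6, 91.9, 109.7]
ee_rot: [179.9, -0.1, 92.4]
force: [1.7, 8.1, 6.0]
gripper_width: 18.0
gripper_force: 30.0
```

```bash
cat > row.py <<'E'
from h import *
t=viewer.grab_frame("top");st=env.state();print(st["ee_pos"],st["force"])
D=np.array([-.0446,.999])
for n,uv,z,f,r in(("jr",[465,-207,132],132,wh(215),13),("bin",[463,-145,153],153,dk(100),8),("b2",[462,-88,153],153,dk(100),8),("b1",[459,-30,153],153,dk(100),8),("jl",[457,28,132],132,wh(215),13),("handle",[470,-277,107],107,dk(75),14)):
    try:
        q=near(t,topix(t,uv),z,f,r);print(n,q,round(q[2][:2]@D,1))
    except Exception as e: print(n,"none")
E
python3 row.py
```

```text
[453.53392638  91.89036592 109.71035781] [1.03105753 7.13451624 6.53358532]
jr (array([369.7, 256.1]), array([ 22,  19, 291], dtype=int32), array([ 465.2, -208. ,  132. ])) -228.5
bin (array([348.7, 257.9]), array([11, 11, 90], dtype=int32), array([ 463.1, -145.4,  153. ])) -165.9
b2 (array([329.1, 258.5]), array([11, 10, 85], dtype=int32), array([462.7, -89.9, 153. ])) -110.4
b1 (array([309.4, 260. ]), array([10, 11, 87], dtype=int32), array([459.7, -34.1, 153. ])) -54.6
jl (array([289.2, 261.1]), array([ 19,  19, 277], dtype=int32), array([456.1,  24.1, 132. ])) 3.7
handle (array([392.3, 253.3]), array([  6,  24, 105], dtype=int32), array([ 470.1, -278.6,  107. ])) -299.3
```

Request:
apply_moves:
  delta_pos:
    - [0,-0.008,0]
    - [0,-0.016,0]
    - [0.001,-0.024,0]
    - [0.001,-0.024,0]
  rot:
    - [0,0,0]
    - [0,0,0]
    - [0,0,0]
    - [0,0,0]
  hand: [0,0,0,0]

```text
time_s: 31.68
ee_pos: [453.6, 90.3, 109.8]
ee_rot: [179.9, -0.3, 92.3]
force: [1.7, 12.9, 4.9]
gripper_width: 18.3
gripper_force: 30.0
```

Request:
apply_moves:
  delta_pos:
    - [0,-0.008,0]
    - [0,-0.016,0]
    - [0.001,-0.016,0]
    - [0.001,-0.016,0]
  rot:
    - [0,0,0]
    - [0,0,0]
    - [0,0,0]
    - [0,0,0]
  hand: [0,0,0,0]

```text
time_s: 32.02
ee_pos: [453.7, 90.1, 109.8]
ee_rot: [179.9, -0.5, 92.3]
force: [0.4, 18.4, 4.0]
gripper_width: 17.9
gripper_force: 30.0
```

The clamp has stalled against the row at 18 N, where the geometry predicted. I release it, rise and turn towards the handle.

Request:
apply_moves:
  delta_pos:
    - [0,0,0]
    - [0,0,0]
    - [0,0,0]
    - [0,0,0]
    - [0,0,0.3]
    - [0,0,0.6]
    - [0,0,0.95]
    - [0,0,1]
  rot:
    - [0,0,0]
    - [0,0,0]
    - [0,0,0]
    - [0,0,0]
    - [0,0,0]
    - [0,0,0]
    - [0,0,0]
    - [0,0,0]
  hand: [0.5,0.5,0.5,0.5,0.5,0.5,0.5,0.5]

```text
time_s: 32.68
ee_pos: [456.5, 86.6, 235.3]
ee_rot: [179.3, -0.0, 92.4]
force: [1.2, 0.7, 0.3]
gripper_width: 45.9
gripper_force: 0.0
```

Request:
apply_moves:
  delta_pos:
    - [0.035,-0.767,0]
    - [0.035,-0.767,0]
    - [0.035,-0.767,0]
    - [0.035,-0.767,0]
    - [0.035,-0.767,0]
  rot:
    - [0,0,-0.262]
    - [0,0,-0.262]
    - [0,0,-0.262]
    - [0,0,-0.262]
    - [0,0,-0.262]
  hand: [0.35,0.35,0.35,0.35,0.35]

```text
time_s: 33.1
ee_pos: [457.0, -5.8, 228.6]
ee_rot: [-179.9, 0.0, 70.0]
force: [0.1, 0.1, 0.1]
gripper_width: 31.5
gripper_force: 0.0
```

Request:
apply_moves:
  delta_pos:
    - [0.035,-0.767,0]
    - [0.035,-0.767,0]
    - [0.035,-0.767,0]
    - [0.035,-0.767,0]
    - [0.035,-0.767,0]
  rot:
    - [0,0,-0.262]
    - [0,0,-0.262]
    - [0,0,-0.262]
    - [0,0,-0.262]
    - [0,0,-0.262]
  hand: [0.35,0.35,0.35,0.35,0.35]

```text
time_s: 33.52
ee_pos: [461.5, -96.4, 228.7]
ee_rot: [-179.9, -0.0, 47.6]
force: [0.1, -0.0, 1.0]
gripper_width: 31.9
gripper_force: 0.0
```

Request:
apply_moves:
  delta_pos:
    - [0.035,-0.767,0]
    - [0.035,-0.767,0]
    - [0.035,-0.767,0]
    - [0.035,-0.767,0]
    - [0.035,-0.767,0]
  rot:
    - [0,0,-0.262]
    - [0,0,-0.262]
    - [0,0,-0.262]
    - [0,0,-0.262]
    - [0,0,-0.262]
  hand: [0.35,0.35,0.35,0.35,0.35]

```text
time_s: 33.93
ee_pos: [465.9, -187.7, 228.8]
ee_rot: [-179.9, 0.0, 25.2]
force: [-0.1, 0.7, 0.2]
gripper_width: 31.8
gripper_force: 0.0
```

Request:
apply_moves:
  delta_pos:
    - [0.035,-0.767,0]
    - [0.035,-0.767,0]
    - [0.035,-0.767,0]
    - [0.035,-0.767,0]
    - [0.035,-0.767,0]
    - [0.035,-0.767,0]
    - [0.035,-0.767,0]
  rot:
    - [0,0,-0.262]
    - [0,0,-0.262]
    - [0,0,-0.262]
    - [0,0,-0.262]
    - [0,0,-0.262]
    - [0,0,-0.262]
    - [0,0,-0.262]
  hand: [0.35,0.35,0.35,0.35,0.35,0.35,0.35]

```text
time_s: 34.52
ee_pos: [470.2, -279.4, 229.3]
ee_rot: [-180.0, 0.0, 2.7]
force: [0.1, 0.4, 0.8]
gripper_width: 32.1
gripper_force: 0.0
```

```bash
python3 row.py; python3 - <<'E'
from h import *
t=viewer.grab_frame("top")
print([(round(d["score"],2),np.round(toworld(t,d["position"],38))) for d in spotter.landmark_of(t,"clamp_face")],env.state()["gripper_width"])
E
```

```text
[ 470.16457121 -279.66202215  229.30926758] [ 0.06586696  0.17564115 -0.62184674]
jr (array([367.8, 256.3]), array([ 14,  19, 219], dtype=int32), array([ 464.8, -202.5,  132. ])) -223.0
bin (array([349.3, 257.8]), array([10, 11, 87], dtype=int32), array([ 463.4, -147.1,  153. ])) -167.6
b2 (array([329.6, 258.5]), array([10, 10, 85], dtype=int32), array([462.6, -91.3, 153. ])) -111.8
b1 (array([310., 260.]), array([11, 11, 87], dtype=int32), array([459.6, -36. , 153. ])) -56.5
jl (array([289.7, 261. ]), array([ 19,  19, 277], dtype=int32), array([456.3,  22.5, 132. ])) 2.1
handle (array([394.6, 260.5]), array([ 5, 14, 50], dtype=int32), array([ 448.6, -284.7,  107. ])) -304.4
[(0.94, array([448.,  46.,  38.])), (0.73, array([458., -37.,  38.]))] 31.98284201162937
```

The row is snug: 230.6 mm between jar centres, against 230 expected. I lower onto the handle.

Request:
apply_moves:
  delta_pos:
    - [0,-0.005,-0.25]
    - [0,-0.005,-0.5]
    - [0,-0.005,-0.75]
    - [0,-0.005,-0.85]
    - [0,-0.005,-0.85]
  rot:
    - [0,0,0]
    - [0,0,0]
    - [0,0,0]
    - [0,0,0]
    - [0,0,0]
  hand: [0.35,0.35,0.35,0.35,0.35]

```text
time_s: 35.08
ee_pos: [468.0, -280.3, 123.9]
ee_rot: [-179.8, 0.3, 2.5]
force: [0.5, 0.3, -0.2]
gripper_width: 32.1
gripper_force: 0.0
```

Request:
apply_moves:
  delta_pos:
    - [0,0,-0.08]
    - [0,0,-0.16]
    - [0,0,-0.24]
    - [0,0,-0.31]
    - [0,0,-0.34]
    - [0,0,-0.34]
  rot:
    - [0,0,0]
    - [0,0,0]
    - [0,0,0]
    - [0,0,0]
    - [0,0,0]
    - [0,0,0]
  hand: [0.35,0.35,0.35,0.35,0.35,0.35]

```text
time_s: 35.58
ee_pos: [469.5, -281.7, 85.3]
ee_rot: [-179.9, 0.1, 2.4]
force: [0.4, 0.7, 0.7]
gripper_width: 32.0
gripper_force: 0.0
```

Request:
apply_moves:
  delta_pos:
    - [0,0,0]
    - [0,0,0]
    - [0,0,0]
    - [0,0,0]
    - [0,0,0]
  rot:
    - [0,0,0]
    - [0,0,0]
    - [0,0,0]
    - [0,0,0]
    - [0,0,0]
  hand: [0,0,0,0,0]
  newtons: 10

```text
time_s: 36.0
ee_pos: [470.3, -279.8, 86.7]
ee_rot: [-179.8, -0.0, 2.3]
force: [0.9, 7.8, 2.4]
gripper_width: 13.7
gripper_force: 10.0
```

Request:
apply_moves:
  delta_pos:
    - [-0.002,0.035,0]
    - [-0.003,0.07,0]
    - [-0.005,0.105,0]
    - [-0.006,0.14,0]
    - [-0.008,0.175,0]
    - [-0.009,0.21,0]
    - [-0.011,0.245,0]
    - [-0.013,0.28,0]
    - [-0.014,0.315,0]
    - [-0.016,0.35,0]
  rot:
    - [0,0,0]
    - [0,0,0]
    - [0,0,0]
    - [0,0,0]
    - [0,0,0]
    - [0,0,0]
    - [0,0,0]
    - [0,0,0]
    - [0,0,0]
    - [0,0,0]
  hand: [0,0,0,0,0,0,0,0,0,0]
  newtons: 20

```text
time_s: 36.83
ee_pos: [468.7, -242.7, 86.7]
ee_rot: [179.7, -0.1, 2.5]
force: [-0.4, -8.3, -3.1]
gripper_width: 13.6
gripper_force: 20.0
```

Request:
apply_moves:
  delta_pos:
    - [-0.002,0.035,0]
    - [-0.003,0.07,0]
    - [-0.005,0.105,0]
    - [-0.006,0.14,0]
    - [-0.008,0.175,0]
    - [-0.009,0.21,0]
    - [-0.011,0.245,0]
    - [-0.013,0.28,0]
    - [-0.014,0.3,0]
    - [-0.014,0.3,0]
  rot:
    - [0,0,0]
    - [0,0,0]
    - [0,0,0]
    - [0,0,0]
    - [0,0,0]
    - [0,0,0]
    - [0,0,0]
    - [0,0,0]
    - [0,0,0]
    - [0,0,0]
  hand: [0,0,0,0,0,0,0,0,0,0]

```text
time_s: 37.67
ee_pos: [467.0, -204.6, 86.7]
ee_rot: [179.9, -0.1, 2.4]
force: [1.4, -1.2, -1.6]
gripper_width: 13.4
gripper_force: 20.0
```

Request:
apply_moves:
  delta_pos:
    - [-0.001,0.02,0]
    - [-0.002,0.04,0]
    - [-0.003,0.06,0]
    - [-0.004,0.08,0]
    - [-0.005,0.1,0]
    - [-0.006,0.12,0]
    - [-0.006,0.13,0]
    - [-0.006,0.13,0]
  rot:
    - [0,0,0]
    - [0,0,0]
    - [0,0,0]
    - [0,0,0]
    - [0,0,0]
    - [0,0,0]
    - [0,0,0]
    - [0,0,0]
  hand: [0,0,0,0,0,0,0,0]

```text
time_s: 38.33
ee_pos: [466.4, -188.9, 86.7]
ee_rot: [179.9, -0.1, 2.4]
force: [0.7, -3.9, -0.1]
gripper_width: 13.0
gripper_force: 20.0
```

Request:
apply_moves:
  delta_pos:
    - [0,0.008,0]
    - [0,0.016,0]
    - [0,0.016,0]
    - [0,0.016,0]
  rot:
    - [0,0,0]
    - [0,0,0]
    - [0,0,0]
    - [0,0,0]
  hand: [0,0,0,0]

```text
time_s: 38.67
ee_pos: [466.4, -188.9, 86.7]
ee_rot: [179.7, -0.1, 2.5]
force: [0.8, -9.8, -1.1]
gripper_width: 13.3
gripper_force: 20.0
```

Request:
apply_moves:
  delta_pos:
    - [0,0,0]
    - [0,0,0]
    - [0,0,0]
    - [0,0,0]
  rot:
    - [0,0,0]
    - [0,0,0]
    - [0,0,0]
    - [0,0,0]
  hand: [0.3,0.3,0.3,0.3]

```text
time_s: 39.0
ee_pos: [465.2, -185.9, 86.1]
ee_rot: [-179.9, 0.1, 2.4]
force: [-0.6, -0.2, -0.2]
gripper_width: 27.1
gripper_force: 0.0
```

```bash
cat > tr.py <<'E'
from h import *
st=env.state();print(st["ee_pos"],st["force"],st["gripper_width"])
t=viewer.grab_frame("top")
D=np.array([-.0446,.999]);b=dict(bin=[463.4,-147.1],b2=[462.6,-91.3],b1=[459.6,-36])
for n,z,f,r,c in(("bin",153,dk(100),8,0),("b2",153,dk(100),8,0),("b1",153,dk(100),8,0)):
    p=np.array(b[n])+90*D;q=near(t,topix(t,[*p,153]),153,f,r);print(n,q[2],"travel",round((q[2][:2]-b[n])@D,1))
q=near(t,topix(t,[452.3,112.4,132]),132,wh(215),13);print("jl",q[2],round((q[2][:2]-[456.3,22.5])@D,1))
E
python3 tr.py
```

```text
[ 465.19740752 -185.854994     86.07195805] [-0.63286667 -0.248479   -0.19916533] 27.089109253387125
bin [459.3 -56.7 153. ] travel 90.5
b2 [459.1  -0.9 153. ] travel 90.5
b1 [455.8  54.6 153. ] travel 90.7
jl [452.4 116.6 132. ] 94.2
```

Request:
apply_moves:
  delta_pos:
    - [0,-0.015,0]
    - [0,-0.015,0.2]
    - [0,-0.015,0.5]
    - [0,-0.015,0.9]
    - [0,-0.015,1]
    - [0,-0.015,1]
  rot:
    - [0,0,0]
    - [0,0,0]
    - [0,0,0]
    - [0,0,0]
    - [0,0,0]
    - [0,0,0]
  hand: [0.35,0.35,0.35,0.35,0.35,0.35]

```text
time_s: 39.55
ee_pos: [468.4, -189.4, 211.4]
ee_rot: [179.7, -0.5, 2.4]
force: [1.1, -0.4, -0.3]
gripper_width: 31.8
gripper_force: 0.0
```

Request:
apply_moves:
  delta_pos:
    - [-0.5,-1,0.2]
    - [-0.5,-1,0.2]
    - [-0.5,-1,0.2]
    - [-0.5,-1,0.2]
    - [-0.5,-1,0.2]
    - [-0.5,-1,0.2]
  rot:
    - [0,0,0]
    - [0,0,0]
    - [0,0,0]
    - [0,0,0]
    - [0,0,0]
    - [0,0,0]
  hand: [0.35,0.35,0.35,0.35,0.35,0.35]

```text
time_s: 40.05
ee_pos: [405.2, -307.9, 229.3]
ee_rot: [-179.9, 0.1, 2.3]
force: [-0.6, 1.8, 0.6]
gripper_width: 32.0
gripper_force: 0.0
```

Request:
apply_moves:
  delta_pos:
    - [-0.5,-1,0]
    - [-0.5,-1,0]
    - [-0.5,-1,0]
    - [-0.5,-1,0]
    - [-0.5,-1,0]
    - [-0.5,-1,0]
  rot:
    - [0,0,0]
    - [0,0,0]
    - [0,0,0]
    - [0,0,0]
    - [0,0,0]
    - [0,0,0]
  hand: [0.35,0.35,0.35,0.35,0.35,0.35]

```text
time_s: 40.55
ee_pos: [346.4, -426.7, 229.4]
ee_rot: [-179.8, 0.0, 2.4]
force: [-0.1, 0.3, -0.1]
gripper_width: 31.9
gripper_force: 0.0
```

```bash
python3 tr.py; python3 - <<'E'
from h import *
t=viewer.grab_frame("top");save(t,"t12.png",(200,150,400,290),4)
print(near(t,topix(t,[461.2,-118,132]),132,wh(215),13),near(t,topix(t,[466,-188,107]),107,dk(75),14))
E
```

```text
[ 346.40873336 -426.71424659  229.38876148] [-0.07983308  0.27790274 -0.09743394] 31.857188263486282
bin [459.3 -56.7 153. ] travel 90.5
b2 [459.1  -0.9 153. ] travel 90.5
b1 [455.8  54.6 153. ] travel 90.7
jl [452.5 116.7 132. ] 94.3
(array([337.7, 258.2]), array([ 18,  19, 269], dtype=int32), array([ 461.3, -115.5,  132. ])) (array([361.9, 255.6]), array([ 5, 24, 87], dtype=int32), array([ 465.2, -188.6,  107. ]))
```

View pics/t12.png

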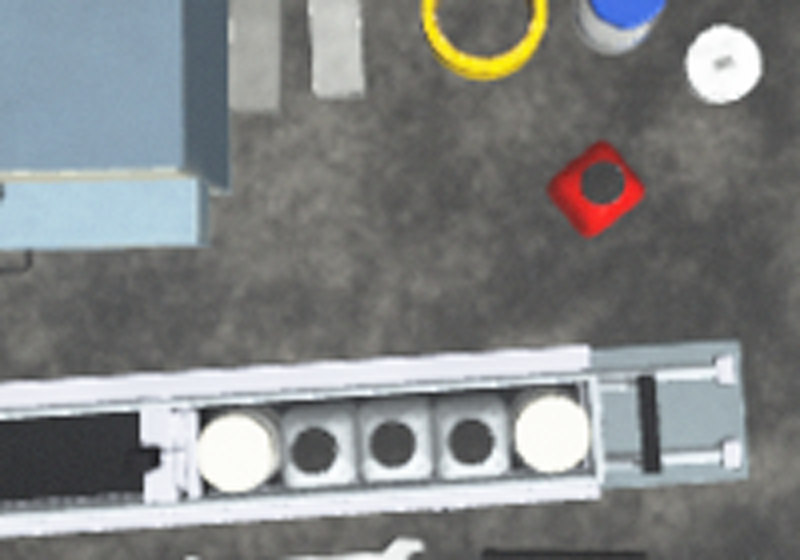

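```bash
python3 - <<'E'
from h import *
t=viewer.grab_frame("top")
g=t["pixels"].mean(-1).astype(int);print(g[256:272:3,240:276])
for n,X in(("jl",[452.5,113,132]),("jr",[461.3,-117,132])):
    u=topix(t,X);a,b=np.round(u).astype(int)
    im=cv2.resize(t["pixels"][b-16:b+17,a-18:a+19].mean(-1).astype(np.uint8),None,fx=8,fy=8,interpolation=cv2.INTER_CUBIC)
    c=cv2.HoughCircles(im,cv2.HOUGH_GRADIENT,1.5,200,param1=120,param2=10,minRadius=68,maxRadius=86)
    c=c[0,0];uv=((c[0]+.5)/8-.5+a-18,(c[1]+.5)/8-.5+b-16);print(n,c[2]/8,uv,toworld(t,uv,132))
E
```

```text
[[238 239 241 242 241 240 236 236 241 164  50 120 206 249 251 249 250 250
  250 250 250 250 250 249 232 172 156 172 135 105 126 150 153 168 174 175]
 [237 239 241 235 238 240 236 237 241 179 229 249 249 249 250 250 250 250
  250 250 250 250 250 250 250 250 248 187 172 154 137 162 192 162 102  72]
 [136 189 210 179 190 206 217 234 242 243 249 250 250 249 250 251 250 250
  250 250 251 250 251 250 250 250 250 230 188 176 146 157 127  85  75  74]
 [165 230 241 225 233 239 221 232 242 238 246 250 250 250 250 251 250 250
  250 250 250 250 250 250 250 250 251 240 221 186 140 154 162 117  82  77]
 [240 240 241 232 236 239 203 232 244 206 201 245 250 250 250 250 250 251
  250 250 250 250 250 250 250 251 231 180 122  71 108 176 209 229 229 212]
 [240 241 242 231 199 218 218 234 242 224 131  44  74 151 224 247 250 251
  250 251 250 247 244 222 161 135 128 106  98 111 107 132 172 198 212 209]]
jl 10.6375 (np.float64(258.40625), np.float64(261.84375)) [455.92791015 112.68237698 132.        ]
jr 9.475 (np.float64(337.84375), np.float64(258.15625)) [ 461.4263231  -116.04939939  132.        ]
```

In the final picture the row sits tight between the end wall and the clamp. The tray travelled about 90 mm, and the bystanders and the red bottle have not moved. I hand the job in.

```bash
python3 -c "
from workcell import env
print(env.job_done())"
```

```text
the job is handed in; nothing more can be done
None
```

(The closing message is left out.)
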